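# Stand the lacquered swatch plaques up to dry

### The arm

A 7-joint arm with a two-finger parallel gripper is mounted at the origin on the work surface. World frame = base frame: x ahead of the robot, y to its left, z up, the work surface at z = 0. Lengths are in m, angles in rad, forces in N, time in s.
With the tool pointing down it reaches from about 0.35 to 0.9 m from the base axis. Payload 19.9 kg.
Tool frame: the origin (TCP) lies at the very end of the fingers, on their centre line; the grasp point (between the pads) lies 19 mm behind it (arm.grip_depth is the z of the grasp point in the tool frame, in m); z points along the fingers, y is the line along which they close (so a half turn about z gives the same grasp; the last joint's range is limited). The gripper opens to 94 mm and grips with 3 to 60 N. Pads are 16 mm wide; open, the fingers measure 119 mm over their backs; the gripper's body (75 mm by 177 mm) begins 78 mm behind the grasp point.
Start: joints at [1.111, 0.417, -0.01, 1.614, 0.005, 1.111, -0.053], TCP at [0.254, -0.571, 0.205] pointing down, gripper open.
Joint ranges: [-2.81, 2.81], [-0.39, 2.02], [-1.27, 1.25], [0.06, 2.57], [-1.19, 4.33], [0.19, 2], [-2.82, 2.82]. Speed limits (rad/s): [1.89, 1.89, 2.39, 2.39, 3.01, 3.01, 3.01].

### API

Orientations are given as a unit quaternion [w, x, y, z].
In Python, from station import state, vision, close_job, arm gives the robot as it stands.
- The arm moves only by the tool drive_tool, never from a script. Its argument "deltas" is a list of rows, each a list of 2 entries, a list of its own where there are three numbers: the shift along the tool's x, y, z as a fraction of full scale, then the turn, a rotation vector about the tool's x, y, z as a fraction of full scale. In form: [[[x, y, z], [ax, ay, az]], ...]. A call has 1 to 5 rows; each row is the pose to reach, as a shift and turn from the pose commanded when the call began, along the tool's axes at that moment; what a row does not reach only later rows make up. Full scale, the value 1, is 80 mm for a shift and 120 degrees for a turn. A row lasts 1/8 s, in which the tool goes at most 62.5 mm and 10.7 degrees, less where a joint would pass 70% of its speed; a pose out of reach is approached as far as the arm can. A call with a number of a shift or a turn outside -1 to 1 is refused whole. A call with a gripper value outside its range is refused whole. "fingers" is the opening, from -1 (shut) to 1 (fully open), set as the call begins (left out, the last holds). The fingers move at their own pace and stop on an object; "force" is the grip in N (left out, the last holds). Time passes only in rows, so rows that repeat a pose let the fingers close. It gives the time, the measured TCP pose, the force, the opening and the grip force at its end, in the units of the state.
- state(): the state, without advancing time (a new reading comes with each control period).
- vision.get_image(name): name is "scene" or "top" or "wrist"; returns a dict with "color" (384x512x3 uint8, red, green, blue), "intrinsics" (3x3 intrinsics, pixels), "world_to_cam" (4x4, takes a point from world to camera coordinates); the wrist camera has in their place "mount" (4x4, takes a point from camera to tool coordinates, whose origin is the TCP and whose axes are the flange's). Camera axes: x right, y down, z forward; pixel columns grow to the right and rows downward; lengths in m; the calibration is good to about 2 mm. A picture is of the moment at which its call begins: read the wrist's pose just before it. There is no depth.
- close_job(): hands the job in; it is judged then, once.
Trained networks look in a picture, given as the dict that the camera call returned (one of the last four; its "shot" number tells which), for a name from the list of things; names that differ only in an ending like _2 or _b are one class to them, and where a whole thing is asked for, a point or a joint stands for the part that bears it (a point fixed in the world has none). Each returns a list of dicts, best first, with "confidence" (0 to 1); they miss things now and then, are a little off and sometimes report something else, mostly with a low value. They report only what shows in the picture. A call takes as long as a camera call.
- vision.masks_of(picture, target): "pixels" (384x512 bool, what is visible of it) and "rect" ([left, top, width, height] in pixels, round what is visible of it).
The state is a dict: "time": time; "qpos": joint angles; "qd": joint speeds; "tau": joint torques, N m; "ee_pos": TCP position; "orientation": TCP orientation; "ft_force": force on the tool from outside, world axes, zero at the start; "ft_torque": the same for the moment, N m; "gripper_width": finger opening in m; "grip_force": force on a finger pad.
Only numpy, scipy, OpenCV 4.12 (cv2) and the standard library are available. Lean on these libraries where they do the work, as an engineer would, in place of code of your own. Each camera call takes 0.05 s, during which the arm holds its last target. There are 200 camera calls.

### The job

First slide the drying fan's orange fader right down to off, at the robot's end of its track; with the fan off, stand every porcelain swatch plaque lying on the table on its short end in a slot of its own in the rack on the lazy susan, leaning back on the pegs; then slide the fader up level with the brass pointer and let go. The plaques are brittle: grip them with no more than about 35 N and lower them gently into the rack without forcing or dropping them, and leave the other things on the lazy susan where they are.

Things in the scene. Friction and masses are not known exactly. Their poses are not given: they have to be found in the camera images.
- plaque_teal: brittle porcelain swatch plaque, white with a teal lacquered panel on both faces (may be absent): a flat slab 96 (its x) x 56 (its y) x 12 mm (its z), about 140 g, lying flat on the table; origin at the centre of its underside, z up as it starts. Its long side edges are straight and square, 56 mm apart, so two fingers can hold it by them at any angle about the line between the fingertips
- plaque_teal_center (a point): the middle of that plaque (6 mm above its underside)
- plaque_red: brittle porcelain swatch plaque, white with a red lacquered panel on both faces (may be absent): a flat slab 96 (its x) x 56 (its y) x 12 mm (its z), about 140 g, lying flat on the table; origin at the centre of its underside, z up as it starts. Its long side edges are straight and square, 56 mm apart, so two fingers can hold it by them at any angle about the line between the fingertips
- plaque_red_center (a point): the middle of that plaque (6 mm above its underside)
- plaque_yellow: brittle porcelain swatch plaque, white with a yellow lacquered panel on both faces (may be absent): a flat slab 96 (its x) x 56 (its y) x 12 mm (its z), about 140 g, lying flat on the table; origin at the centre of its underside, z up as it starts. Its long side edges are straight and square, 56 mm apart, so two fingers can hold it by them at any angle about the line between the fingertips
- plaque_yellow_center (a point): the middle of that plaque (6 mm above its underside)
- plaque_green: brittle porcelain swatch plaque, white with a green lacquered panel on both faces (may be absent): a flat slab 96 (its x) x 56 (its y) x 12 mm (its z), about 140 g, lying flat on the table; origin at the centre of its underside, z up as it starts. Its long side edges are straight and square, 56 mm apart, so two fingers can hold it by them at any angle about the line between the fingertips
- plaque_green_center (a point): the middle of that plaque (6 mm above its underside)
- rack: beech slotted rack on the turntable (fixed), 214 mm long (x) x 76 wide (y); origin 8 mm in -x of the middle of its underside; base board 10 mm thick. Four slots 50 mm apart along x, each crossing it along y, with a front lip on the -x side and two dark steel back pegs on the +x side (sizes under slot1); side rails as high as the lips run along both sides, 66 mm apart
- slot1 (a point): middle of slot 1's groove floor, 28 mm above the table; axes as the rack's. Next to the cork mat. The lip is 6 mm thick, 66 wide, 13 high above the board, its rear face 12 mm in -x of this point. The pegs, 8 mm thick, at y = -16 and +16 mm, 65 mm long plus round end, lean back 25 degrees to +x; at the board their fronts are 12 mm in +x of this point. So the groove is 24 mm wide
- slot2 (a point): middle of slot 2's groove floor, 28 mm above the table; axes as the rack's. A plaque stands in the groove on a short end, held by lip and pegs, leaning 25 to 35 degrees back towards +x, its middle about 24 mm in +x of and 45 mm above this point
- slot3 (a point): middle of slot 3's groove floor, 28 mm above the table; axes as the rack's. same as the others
- slot4 (a point): middle of slot 4's groove floor, 28 mm above the table; axes as the rack's. the slot farthest from the cork mat (the rack's x axis points roughly to the robot's left)
- turntable: wooden lazy susan with a brass rim, a disc 356 mm across, its top 18 mm above the table, fixed (does not turn); origin at the centre of its underside
- fader (a joint): fader travel in m: 0 = fan off, at the end of the track nearest the robot (its -y end); 0.10 = full speed, the far end; slides with about 1.5 N and stays where it is left
- fader_top (a point): middle of the top of the fader's orange grip, 54 mm above the table; the grip is 28 mm across the track, 20 mm along it and 40 mm tall; its y axis points along the track, the way the joint grows
- fader_base: aluminium fader track for the drying fan (fixed), 40 mm wide (x), 150 mm long (y), 14 mm high; origin at the centre of its underside
- pointer: brass pointer block (fixed) 16 mm high on the table beside the track; its y axis runs along the track; the grip is at the pointer when the grip's middle is level with the pointer's origin along y
- trinket_box: brass latched trinket box 70 x 50 x 44 mm, loose on the turntable beside the rack, to be left alone; origin at the centre of its underside
- barrel: teal hexagonal pencil barrel 110 mm long, 16 mm thick, lying, loose on the turntable beside the rack, to be left alone; origin at the centre of its underside
- clutch_tube: silver clutch tube 110 mm long, 12 mm thick, lying, loose on the turntable beside the rack, to be left alone; origin at the centre of its underside
- rubber_grip: black rubber grip 18 mm across, 50 mm tall, upright, loose on the turntable beside the rack, to be left alone; origin at the centre of its underside
- ramekin: chipped white porcelain ramekin 78 mm across, 40 mm tall, loose on the turntable beside the rack, to be left alone; origin at the centre of its underside

How it is judged:
On the way, in this order (a step that is already met when the one before it is completed fails the run):
1. the fader is slid to off (joint below 5 mm) (value of joint fader below 0.005 m), for 0.2 s.
2. with the fader still off (below 10 mm), every plaque present stands released on its short end in a slot (((x of plaque_teal_center in the frame of slot1 between 0.004 and 0.042 m and y of plaque_teal_center in the frame of slot1 between -0.018 and 0.018 m and z of plaque_teal_center in the frame of slot1 between 0.036 and 0.056 m) or (x of plaque_teal_center in the frame of slot2 between 0.004 and 0.042 m and y of plaque_teal_center in the frame of slot2 between -0.018 and 0.018 m and z of plaque_teal_center in the frame of slot2 between 0.036 and 0.056 m) or (x of plaque_teal_center in the frame of slot3 between 0.004 and 0.042 m and y of plaque_teal_center in the frame of slot3 between -0.018 and 0.018 m and z of plaque_teal_center in the frame of slot3 between 0.036 and 0.056 m) or (x of plaque_teal_center in the frame of slot4 between 0.004 and 0.042 m and y of plaque_teal_center in the frame of slot4 between -0.018 and 0.018 m and z of plaque_teal_center in the frame of slot4 between 0.036 and 0.056 m)) and angle between plaque_teal's own z axis and vertical between 0.87 and 2.27 rad and ((x of plaque_red_center in the frame of slot1 between 0.004 and 0.042 m and y of plaque_red_center in the frame of slot1 between -0.018 and 0.018 m and z of plaque_red_center in the frame of slot1 between 0.036 and 0.056 m) or (x of plaque_red_center in the frame of slot2 between 0.004 and 0.042 m and y of plaque_red_center in the frame of slot2 between -0.018 and 0.018 m and z of plaque_red_center in the frame of slot2 between 0.036 and 0.056 m) or (x of plaque_red_center in the frame of slot3 between 0.004 and 0.042 m and y of plaque_red_center in the frame of slot3 between -0.018 and 0.018 m and z of plaque_red_center in the frame of slot3 between 0.036 and 0.056 m) or (x of plaque_red_center in the frame of slot4 between 0.004 and 0.042 m and y of plaque_red_center in the frame of slot4 between -0.018 and 0.018 m and z of plaque_red_center in the frame of slot4 between 0.036 and 0.056 m)) and angle between plaque_red's own z axis and vertical between 0.87 and 2.27 rad and ((x of plaque_yellow_center in the frame of slot1 between 0.004 and 0.042 m and y of plaque_yellow_center in the frame of slot1 between -0.018 and 0.018 m and z of plaque_yellow_center in the frame of slot1 between 0.036 and 0.056 m) or (x of plaque_yellow_center in the frame of slot2 between 0.004 and 0.042 m and y of plaque_yellow_center in the frame of slot2 between -0.018 and 0.018 m and z of plaque_yellow_center in the frame of slot2 between 0.036 and 0.056 m) or (x of plaque_yellow_center in the frame of slot3 between 0.004 and 0.042 m and y of plaque_yellow_center in the frame of slot3 between -0.018 and 0.018 m and z of plaque_yellow_center in the frame of slot3 between 0.036 and 0.056 m) or (x of plaque_yellow_center in the frame of slot4 between 0.004 and 0.042 m and y of plaque_yellow_center in the frame of slot4 between -0.018 and 0.018 m and z of plaque_yellow_center in the frame of slot4 between 0.036 and 0.056 m)) and angle between plaque_yellow's own z axis and vertical between 0.87 and 2.27 rad and ((x of plaque_green_center in the frame of slot1 between 0.004 and 0.042 m and y of plaque_green_center in the frame of slot1 between -0.018 and 0.018 m and z of plaque_green_center in the frame of slot1 between 0.036 and 0.056 m) or (x of plaque_green_center in the frame of slot2 between 0.004 and 0.042 m and y of plaque_green_center in the frame of slot2 between -0.018 and 0.018 m and z of plaque_green_center in the frame of slot2 between 0.036 and 0.056 m) or (x of plaque_green_center in the frame of slot3 between 0.004 and 0.042 m and y of plaque_green_center in the frame of slot3 between -0.018 and 0.018 m and z of plaque_green_center in the frame of slot3 between 0.036 and 0.056 m) or (x of plaque_green_center in the frame of slot4 between 0.004 and 0.042 m and y of plaque_green_center in the frame of slot4 between -0.018 and 0.018 m and z of plaque_green_center in the frame of slot4 between 0.036 and 0.056 m)) and angle between plaque_green's own z axis and vertical between 0.87 and 2.27 rad and value of joint fader below 0.01 m and contact force between the fingers and plaque_teal below 0.1 N and contact force between the fingers and plaque_red below 0.1 N and contact force between the fingers and plaque_yellow below 0.1 N and contact force between the fingers and plaque_green below 0.1 N), for 0.3 s.
3. the fader's grip is level with the brass pointer within 5 mm (y of fader_top in the frame of pointer between -0.005 and 0.005 m), for 0.2 s.
At the end, for the whole second after the job is handed in: every plaque present stands at rest on a short end in one of the four slots (its middle 4 to 42 mm in +x, within 18 mm in y and 36 to 56 mm above the slot site, its face within 40 degrees of upright), and the fader's grip is within 5 mm of the pointer along the track (all of step 3 and ((x of plaque_teal_center in the frame of slot1 between 0.004 and 0.042 m and y of plaque_teal_center in the frame of slot1 between -0.018 and 0.018 m and z of plaque_teal_center in the frame of slot1 between 0.036 and 0.056 m) or (x of plaque_teal_center in the frame of slot2 between 0.004 and 0.042 m and y of plaque_teal_center in the frame of slot2 between -0.018 and 0.018 m and z of plaque_teal_center in the frame of slot2 between 0.036 and 0.056 m) or (x of plaque_teal_center in the frame of slot3 between 0.004 and 0.042 m and y of plaque_teal_center in the frame of slot3 between -0.018 and 0.018 m and z of plaque_teal_center in the frame of slot3 between 0.036 and 0.056 m) or (x of plaque_teal_center in the frame of slot4 between 0.004 and 0.042 m and y of plaque_teal_center in the frame of slot4 between -0.018 and 0.018 m and z of plaque_teal_center in the frame of slot4 between 0.036 and 0.056 m)) and angle between plaque_teal's own z axis and vertical between 0.87 and 2.27 rad and ((x of plaque_red_center in the frame of slot1 between 0.004 and 0.042 m and y of plaque_red_center in the frame of slot1 between -0.018 and 0.018 m and z of plaque_red_center in the frame of slot1 between 0.036 and 0.056 m) or (x of plaque_red_center in the frame of slot2 between 0.004 and 0.042 m and y of plaque_red_center in the frame of slot2 between -0.018 and 0.018 m and z of plaque_red_center in the frame of slot2 between 0.036 and 0.056 m) or (x of plaque_red_center in the frame of slot3 between 0.004 and 0.042 m and y of plaque_red_center in the frame of slot3 between -0.018 and 0.018 m and z of plaque_red_center in the frame of slot3 between 0.036 and 0.056 m) or (x of plaque_red_center in the frame of slot4 between 0.004 and 0.042 m and y of plaque_red_center in the frame of slot4 between -0.018 and 0.018 m and z of plaque_red_center in the frame of slot4 between 0.036 and 0.056 m)) and angle between plaque_red's own z axis and vertical between 0.87 and 2.27 rad and ((x of plaque_yellow_center in the frame of slot1 between 0.004 and 0.042 m and y of plaque_yellow_center in the frame of slot1 between -0.018 and 0.018 m and z of plaque_yellow_center in the frame of slot1 between 0.036 and 0.056 m) or (x of plaque_yellow_center in the frame of slot2 between 0.004 and 0.042 m and y of plaque_yellow_center in the frame of slot2 between -0.018 and 0.018 m and z of plaque_yellow_center in the frame of slot2 between 0.036 and 0.056 m) or (x of plaque_yellow_center in the frame of slot3 between 0.004 and 0.042 m and y of plaque_yellow_center in the frame of slot3 between -0.018 and 0.018 m and z of plaque_yellow_center in the frame of slot3 between 0.036 and 0.056 m) or (x of plaque_yellow_center in the frame of slot4 between 0.004 and 0.042 m and y of plaque_yellow_center in the frame of slot4 between -0.018 and 0.018 m and z of plaque_yellow_center in the frame of slot4 between 0.036 and 0.056 m)) and angle between plaque_yellow's own z axis and vertical between 0.87 and 2.27 rad and ((x of plaque_green_center in the frame of slot1 between 0.004 and 0.042 m and y of plaque_green_center in the frame of slot1 between -0.018 and 0.018 m and z of plaque_green_center in the frame of slot1 between 0.036 and 0.056 m) or (x of plaque_green_center in the frame of slot2 between 0.004 and 0.042 m and y of plaque_green_center in the frame of slot2 between -0.018 and 0.018 m and z of plaque_green_center in the frame of slot2 between 0.036 and 0.056 m) or (x of plaque_green_center in the frame of slot3 between 0.004 and 0.042 m and y of plaque_green_center in the frame of slot3 between -0.018 and 0.018 m and z of plaque_green_center in the frame of slot3 between 0.036 and 0.056 m) or (x of plaque_green_center in the frame of slot4 between 0.004 and 0.042 m and y of plaque_green_center in the frame of slot4 between -0.018 and 0.018 m and z of plaque_green_center in the frame of slot4 between 0.036 and 0.056 m)) and angle between plaque_green's own z axis and vertical between 0.87 and 2.27 rad and linear speed of each of plaque_teal, plaque_red, plaque_yellow, plaque_green below 0.02 m/s); the robot touches nothing.
It fails at once if a plaque squeezed by the fingers too hard (both fingers together over 90 N) (contact force between the fingers and plaque_teal above 90 N or contact force between the fingers and plaque_red above 90 N or contact force between the fingers and plaque_yellow above 90 N or contact force between the fingers and plaque_green above 90 N).
It fails at once if a plaque knocked or pressed against the rack with more than 30 N (contact force between any of plaque_teal, plaque_red, plaque_yellow, plaque_green and rack above 30 N).
It fails at once if one of the five other things on the turntable moved by more than 25 mm (distance of any of trinket_box, barrel, clutch_tube, rubber_grip, ramekin from where it was at the start of the episode above 0.025 m).
Of plaque_teal, plaque_red, plaque_yellow, plaque_green only 3 to 4 are there at a start; the rules pass over those that are not, and their reading is None.
At some moment in a run one of plaque_teal, plaque_red, plaque_yellow, plaque_green may be knocked a few centimetres aside while the robot is not near it.
It also fails if it takes over 208 s, if anything falls off the work surface, if the arm or the gripper's body presses on something with over 40 N, if the wrist force passes 120 N, or if a joint passes its speed limit or range.

## Working session

There is one attempt and no reset: what is moved stays moved. The work goes in short steps, Python scripts to look and compute and a tool call to move; the robot and the scene stay as the last step left them, time stands still between calls to the robot, and variables do not carry over. Pictures are saved under pics/ and viewed, at most 14 in all, crops included, and the job is handed in when it is done.

Besides the shell and the picture viewer there is one more tool, called after ">>>" as a command line: name --argument value ..., lists and objects as JSON in quotes. drive_tool: Moves the arm, as the interface text tells. Its arguments: {"type":"object","properties":{"deltas":{"type":"array","items":{"type":"array"}},"fingers":{"type":"number"},"force":{"type":"number"}},"required":["deltas"]}

```bash
ls; mkdir -p pics; cat > h.py <<'E'
import numpy as np, cv2
from scipy.spatial.transform import Rotation as R
from station import state, vision, close_job, arm
def cam(name):
    s=state(); p=vision.get_image(name)
    if name=="wrist":
        T=np.eye(4); q=s["orientation"]; T[:3,:3]=R.from_quat([q[1],q[2],q[3],q[0]]).as_matrix(); T[:3,3]=s["ee_pos"]
        W=np.linalg.inv(T@np.array(p["mount"]))
    else: W=np.array(p["world_to_cam"])
    return p,np.array(p["intrinsics"]),W
def proj(K,W,X):
    c=W[:3,:3]@np.asarray(X,float)+W[:3,3]; u=K@c; return u[:2]/u[2]
def ray(K,W,uv,z):
    d=W[:3,:3].T@np.linalg.solve(K,[uv[0],uv[1],1.]); o=-W[:3,:3].T@W[:3,3]
    return o+d*(z-o[2])/d[2]
def tri(obs):
    A=[];b=[]
    for K,W,uv in obs:
        d=W[:3,:3].T@np.linalg.solve(K,[uv[0],uv[1],1.]);d/=np.linalg.norm(d); o=-W[:3,:3].T@W[:3,3]
        P=np.eye(3)-np.outer(d,d);A.append(P);b.append(P@o)
    return np.linalg.lstsq(np.vstack(A),np.hstack(b),rcond=None)[0]
def save(p,f): cv2.imwrite("pics/"+f,p["color"][:,:,::-1])
E
python3 - <<'E'
from h import *
print(state(),arm.grip_depth)
for n in ["top","scene"]:
    p,K,W=cam(n); save(p,n+"1.png"); print(n,K.tolist(),np.linalg.inv(W).round(3).tolist())
    for t in ["plaque_teal","plaque_red","plaque_yellow","plaque_green","rack","turntable","fader","fader_base","pointer","trinket_box","barrel","clutch_tube","rubber_grip","ramekin"]:
        for m in vision.masks_of(p,t)[:2]:
            if m["confidence"]<.3: continue
            px=m["pixels"].astype(np.uint8); c=cv2.minAreaRect(cv2.findNonZero(px)); z={"p":.012,"r":.02,"f":.054}.get(t[0],.02)
            c0=np.argwhere(px)[:,::-1].mean(0)
            corners=[ray(K,W,q,z)[:2].round(3).tolist() for q in cv2.boxPoints(c)]
            print(t,round(m["confidence"],2),c0.round(1),m["rect"],"w",ray(K,W,c0,z).round(3),corners)
E
```

```text
pics
{'time': 0.0, 'qpos': array([ 1.11147455,  0.41800446, -0.01028432,  1.61416979,  0.00467846,
        1.11071372, -0.05300929]), 'qd': array([ 0.00198527,  0.00018799,  0.00118845, -0.00124584,  0.00014297,
        0.00132134, -0.00011512]), 'tau': array([ 2.64180221e-05, -8.51257753e+01,  6.39118887e-01, -4.25990009e+01,
       -4.87907196e-02,  1.86872156e-02,  1.35536602e-04]), 'ee_pos': array([ 0.25343363, -0.57088962,  0.2048082 ]), 'orientation': array([-6.12108702e-04,  9.78260047e-01,  2.07380993e-01, -1.71640233e-04]), 'ft_force': array([-0.31306064, -0.03978035, -0.54152897]), 'ft_torque': array([0.00499913, 0.03304873, 0.02835678]), 'grip_force': 0.0, 'gripper_width': 0.09393839219096024} -0.0188
top [[366.6159360822793, 0.0, 259.5153358086798], [0.0, 366.6159360822793, 196.13208130832288], [0.0, 0.0, 1.0]] [[0.025, -0.992, 0.125, 0.477], [-0.999, -0.029, -0.023, -0.034], [0.027, -0.124, -0.992, 1.012], [0.0, 0.0, 0.0, 1.0]]
plaque_teal 0.85 [257.5 180.6] [242.8, 164.5, 29.3, 35.7] w [ 0.646 -0.051  0.012] [[0.617, -0.005], [0.701, -0.052], [0.675, -0.099], [0.591, -0
[... 3769 characters left out ...]
139.2 167.7] [132.3, 161.5, 15.7, 15.1] w [ 0.512 -0.38   0.02 ] [[0.484, -0.415], [0.474, -0.381], [0.54, -0.344], [0.549, -0.376]]
barrel 0.75 [356.9 187.7] [329.2, 175.8, 56.8, 21.8] w [0.442 0.168 0.02 ] [[0.451, 0.107], [0.412, 0.107], [0.433, 0.229], [0.47, 0.225]]
clutch_tube 0.63 [323.8 252.4] [298.6, 244.6, 59.8, 21.1] w [0.676 0.128 0.02 ] [[0.679, 0.076], [0.654, 0.077], [0.679, 0.197], [0.703, 0.194]]
rubber_grip 0.47 [340.2 263.4] [334.2, 249.5, 15.6, 27.7] w [0.695 0.162 0.02 ] [[0.727, 0.154], [0.665, 0.152], [0.664, 0.172], [0.725, 0.173]]
ramekin 0.97 [379.5 268. ] [361.7, 248.3, 36.0, 44.9] w [0.686 0.235 0.02 ] [[0.639, 0.19], [0.613, 0.276], [0.73, 0.278], [0.752, 0.202]]
```

```bash
python3 - <<'E'
import cv2,numpy as np
t=cv2.imread("pics/top1.png");s=cv2.imread("pics/scene1.png")
cv2.imwrite("pics/top1c.png",cv2.resize(t[110:290,90:410],None,fx=2.5,fy=2.5,interpolation=cv2.INTER_CUBIC))
cv2.imwrite("pics/scene1c.png",cv2.resize(s[130:300,110:460],None,fx=2.25,fy=2.25,interpolation=cv2.INTER_CUBIC))
E
```

```text
(no output)
```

View pics/top1c.png

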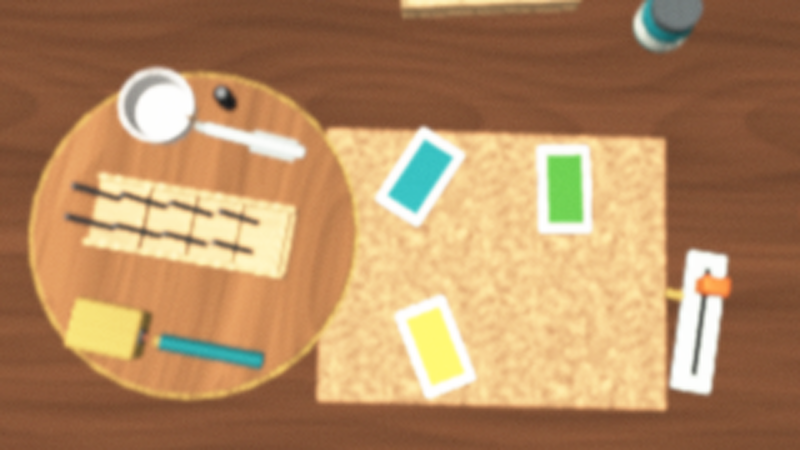

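View pics/scene1c.png

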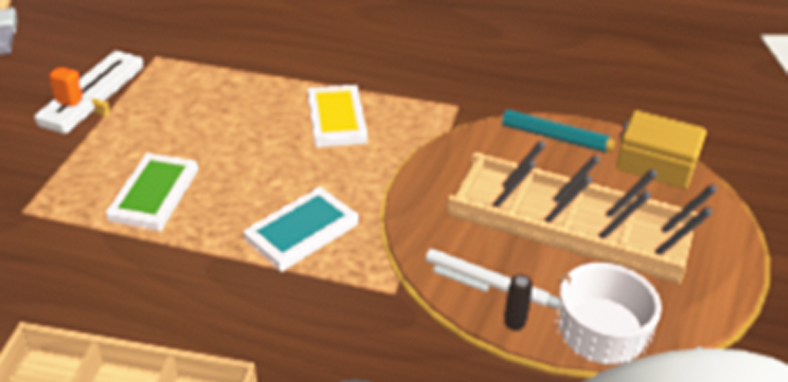

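The top view shows three plaques and no red one: teal at crop (420,177), green (565,188) and yellow (435,347). The fader is at (713,287), the pointer at (675,295), and the rack runs from (85,210) to (295,240) with slot 1 at its right end. The scene view agrees. Next I measure each of these accurately.

```bash
python3 - <<'E'
from h import *
print([a for a in dir(arm) if a[0]!="_"])
C={n:cam(n) for n in ["top","scene"]}
# fader orange centroid of both views
obs=[]
for n,(p,K,W) in C.items():
    hsv=cv2.cvtColor(p["color"],cv2.COLOR_RGB2HSV); m=cv2.inRange(hsv,(4,170,150),(13,255,255))
    k,l,st,ce=cv2.connectedComponentsWithStats(m); i=1+np.argmax(st[1:,4]); print(n,st[i],ce[i]); obs.append((K,W,ce[i]))
print("fader grip centroid",tri(obs).round(4))
p,K,W=C["top"]
for t,z in [("fader_base",.014),("plaque_teal",.012),("plaque_green",.012),("plaque_yellow",.012)]:
  for n,(p,K,W) in C.items():
    ms=vision.masks_of(p,t)
    if not ms: continue
    pts=cv2.findNonZero(ms[0]["pixels"].astype(np.uint8)).reshape(-1,2)
    w=np.array([ray(K,W,q,z)[:2] for q in pts],np.float32)*1000
    r=cv2.minAreaRect(w); print(t,n,r)
# red check, pointer
for n,(p,K,W) in C.items():
    print(n,[(round(m["confidence"],2),m["rect"],ray(K,W,np.array(m["rect"][:2])+np.array(m["rect"][2:])/2,.016).round(3)) for m in vision.masks_of(p,"pointer")],[(m["confidence"],m["rect"]) for m in vision.masks_of(p,"plaque_red")])
print("ptr eye",ray(*C["top"][1:],(90+675/2.5,110+295/2.5),.016), ray(*C["scene"][1:],(110+100/2.25,130+105/2.25),.016))
E
```

```text
['Unreachable', 'grip_depth']
top [129  65  11   6  28] [133.71428571  67.71428571]
scene [  41  150   45   49 1520] [ 64.22697368 173.59473684]
fader grip centroid [0.9075 0.0589 0.3926]
fader_base top ((494.9650573730469, -363.50311279296875), (49.51923370361328, 147.9447784423828), 81.90860748291016)
fader_base scene ((499.5628662109375, -372.89886474609375), (90.50179290771484, 161.8126678466797), 81.91998291015625)
plaque_teal top ((646.1256103515625, -52.091758728027344), (58.012088775634766, 97.21064758300781), 58.961299896240234)
plaque_teal scene ((651.2998046875, -47.87652587890625), (64.09221649169922, 103.30241394042969), 58.29266357421875)
plaque_green top ((635.54443359375, -211.66188049316406), (95.50606536865234, 57.3983268737793), 2.2036664485931396)
plaque_green scene ((641.16943359375, -206.9680938720703), (109.50170135498047, 65.28115844726562), 3.3306097984313965)
plaque_yellow top ((460.2613220214844, -72.27783203125), (93.70747375488281, 54.97483825683594), 22.460445404052734)
plaque_yellow scene ((498.8435974121094, -372.0730895996094), (94.02481079101562, 162.5472412109375), 86.22772979736328)
top [(0.67, [242.5, 162.9, 33.9, 35.0], array([ 0.646, -0.057,  0.016])), (0.48, [149.1, 246.5, 46.2, 12.9], array([0.442, 0.171, 0.016]))] []
scene [(0.42, [151.9, 173.6, 8.6, 8.4], array([ 0.535, -0.319,  0.016]))] [(0.18, [156.8, 194.9, 41.0, 38.8])]
ptr eye [ 0.52221908 -0.33441063  0.016     ] [ 0.5316983  -0.32553838  0.016     ]
```

```bash
cat >> h.py <<'E'
import json
from scipy.spatial.transform import Slerp
def pose():
    s=state(); q=s["orientation"]; return np.array(s["ee_pos"]),R.from_quat([q[1],q[2],q[3],q[0]])
def frame(z,y):
    z=np.array(z,float)/np.linalg.norm(z); y=np.array(y,float); y-=z*(y@z); y/=np.linalg.norm(y)
    return R.from_matrix(np.c_[np.cross(y,z),y,z])
def plan(wps,start=None,vmax=.035,wmax=9.):
    """wps: list of (pos,Rot). prints rows of calls; vmax m/row, wmax deg/row"""
    p,r=start or pose()
    for P,Q in wps:
        P=np.array(P,float); Q=Q or r
        ang=np.degrees((r.inv()*Q).magnitude()); n=max(1,int(np.ceil(max(np.linalg.norm(P-p)/vmax,ang/wmax))))
        sl=Slerp([0,1],R.concatenate([r,Q])); i=0; p0,r0=p,r
        while i<n:
            rows=[]; b,br=p,r
            for k in range(5):
                if i>=n: break
                f=(i+1)/n; d=br.inv().apply(p0+(P-p0)*f-b)/.08; w=(br.inv()*sl(f)).as_rotvec()/np.radians(120)
                if max(abs(d).max(),abs(w).max())>1: break
                d=d.round(3)+0.; w=w.round(3)+0.; rows.append([d.tolist(),w.tolist()]); i+=1
                p=b+br.apply(d*.08); r=br*R.from_rotvec(w*np.radians(120))
            print(json.dumps(rows))
        print("   ->",p.round(4),r.as_matrix()[:,2].round(2))
    return p,r
E
python3 - <<'E'
from h import *
p=vision.get_image("wrist"); print(np.array(p["mount"]).round(3).tolist())
d=np.array([.99,-.141,0]); plan([((.50,-.365,.22),frame((0,0,-1),d))],vmax=.045)
E
```

```text
[[0.0, -0.968, -0.252, 0.073], [1.0, 0.0, -0.0, -0.001], [0.0, -0.252, 0.968, -0.18], [0.0, 0.0, 0.0, 1.0]]
[[[0.483, -0.138, -0.023], [0.0, 0.0, -0.06]], [[0.965, -0.277, -0.046], [0.0, 0.0, -0.121]]]
[[[0.502, -0.012, -0.022], [0.0, 0.0, -0.06]]]
[[[0.5, 0.05, -0.023], [0.0, 0.0, -0.06]], [[0.999, 0.1, -0.046], [0.0, 0.0, -0.121]]]
[[[0.471, 0.174, -0.023], [0.0, 0.0, -0.06]], [[0.942, 0.348, -0.046], [0.0, 0.0, -0.121]]]
[[[0.413, 0.286, -0.022], [0.0, 0.0, -0.06]]]
   -> [ 0.5   -0.365  0.22 ] [-0.  0. -1.]
```

>>> drive_tool --deltas '[[[0.483,-0.138,-0.023],[0.0,0.0,-0.06]],[[0.965,-0.277,-0.046],[0.0,0.0,-0.121]]]'

```text
time: 2.5
ee_pos: [0.3157, -0.519, 0.2091]
orientation: [-0.0, 0.944, 0.331, -0.0]
ft_force: [0.2, -0.9, 0.8]
gripper_width: 0.094
grip_force: 0.0
```

>>> drive_tool --deltas '[[[0.502,-0.012,-0.022],[0.0,0.0,-0.06]]]'

```text
time: 2.62
ee_pos: [0.3469, -0.4931, 0.211]
orientation: [0.0, 0.921, 0.39, -0.0]
ft_force: [1.6, -0.2, 0.4]
gripper_width: 0.0944
grip_force: 0.0
```

>>> drive_tool --deltas '[[[0.5,0.05,-0.023],[0.0,0.0,-0.06]],[[0.999,0.1,-0.046],[0.0,0.0,-0.121]]]'

```text
time: 2.88
ee_pos: [0.4085, -0.4415, 0.2147]
orientation: [0.0, 0.864, 0.503, -0.0]
ft_force: [0.3, -0.5, 0.4]
gripper_width: 0.0942
grip_force: 0.0
```

>>> drive_tool --deltas '[[[0.471,0.174,-0.023],[0.0,0.0,-0.06]],[[0.942,0.348,-0.046],[0.0,0.0,-0.121]]]'

```text
time: 3.12
ee_pos: [0.4701, -0.39, 0.2184]
orientation: [0.0, 0.794, 0.608, -0.0]
ft_force: [0.5, -0.2, -0.1]
gripper_width: 0.0941
grip_force: 0.0
```

>>> drive_tool --deltas '[[[0.413,0.286,-0.022],[0.0,0.0,-0.06]],[[0.413,0.286,-0.022],[0.0,0.0,-0.06]]]'

```text
time: 3.38
ee_pos: [0.5023, -0.3623, 0.2201]
orientation: [-0.0, 0.753, 0.658, 0.001]
ft_force: [-0.4, -0.4, 0.1]
gripper_width: 0.0937
grip_force: 0.0
```

```bash
python3 - <<'E'
from h import *
C={}
for n in ["wrist","top","scene"]:
    C[n]=cam(n)
p,K,W=C["wrist"]; save(p,"w1.png"); print(pose()[0])
obs=[]
for n,(p,K,W) in C.items():
    hsv=cv2.cvtColor(p["color"],cv2.COLOR_RGB2HSV); m=cv2.inRange(hsv,(3,170,150),(14,255,255))
    k,l,st,ce=cv2.connectedComponentsWithStats(m)
    for i in range(1,k):
        if st[i,4]>25: print(n,st[i],ce[i],ray(K,W,ce[i],.054).round(3))
p,K,W=C["wrist"]
for t,z in [("fader_base",.014),("pointer",.016),("fader",.054)]:
    for m in vision.masks_of(p,t)[:2]:
        pts=cv2.findNonZero(m["pixels"].astype(np.uint8)).reshape(-1,2)
        w=np.array([ray(K,W,q,z)[:2] for q in pts],np.float32)*1000
        print(t,m["confidence"],m["rect"],cv2.minAreaRect(w))
E
```

```text
[ 0.49931405 -0.36574546  0.21985816]
top [129  65  11   6  29] [133.89655172  67.48275862] [0.941 0.295 0.054]
top [369 221  14   8  52] [376.59615385 224.67307692] [ 0.53  -0.367  0.054]
scene [  41  150   45   49 1522] [ 64.24244415 173.57095926] [ 0.627 -0.508  0.054]
scene [132 159  14  18 181] [138.70165746 167.43646409] [ 0.554 -0.349  0.054]
scene [349 180  36  12  78] [369.79487179 184.41025641] [0.468 0.195 0.054]
scene [  0 188  12  32 148] [  3.04054054 200.72297297] [ 0.754 -0.569  0.054]
scene [403 202  47  59 582] [433.59621993 230.17010309] [0.588 0.327 0.054]
fader_base 0.75 [182.9, 148.3, 136.5, 37.8] ((495.02899169921875, -360.11041259765625), (45.08329391479492, 151.89230346679688), 82.23919677734375)
pointer 0.47 [269.9, 132.4, 9.4, 16.4] ((524.35595703125, -332.3125915527344), (21.956418991088867, 10.097051620483398), 78.65294647216797)
fader 0.65 [279.8, 153.2, 18.8, 34.3] ((532.3977661132812, -361.7323303222656), (32.314605712890625, 22.615249633789062), 82.24527740478516)
fader 0.59 [315.3, 0.0, 103.7, 43.6] ((622.01953125, -232.87184143066406), (36.33971405029297, 91.55904388427734), 82.27499389648438)
```

View pics/w1.png

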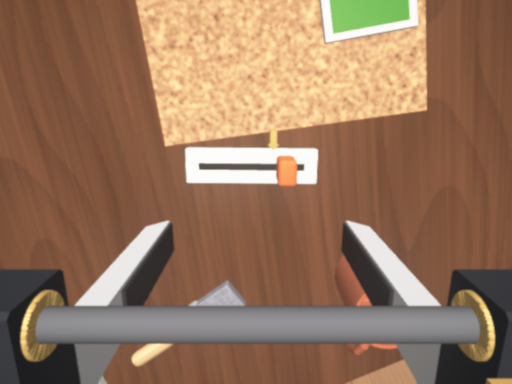

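The wrist view shows the fader at (288,170) on the track, which spans x 187–317 at y 166, and the pointer at (273,140). I grip the fader along the track and drag it to off.

```bash
python3 - <<'E'
from h import *
d=np.array([.991,-.135,0]); F=frame((0,0,-1),d)
g=np.array([.531,-.364,.03])
a=plan([(g+[0,0,.05],F),(g,F)])
print("drag"); plan([(g-d*.075,F),(g-d*.09,F)],start=(g,F),vmax=.02)
E
```

```text
[[[0.016, 0.078, 0.35], [0.0, 0.0, -0.001]], [[0.032, 0.156, 0.7], [0.0, 0.0, -0.002]]]
[[[0.016, 0.078, 0.35], [0.0, 0.0, 0.0]], [[0.031, 0.156, 0.7], [0.0, 0.0, -0.001]]]
[[[0.016, 0.078, 0.35], [0.0, 0.0, -0.001]]]
   -> [ 0.531 -0.364  0.08 ] [-0. -0. -1.]
[[[0.0, 0.0, 0.312], [0.0, 0.0, 0.0]], [[0.0, 0.0, 0.625], [0.0, 0.0, 0.0]]]
   -> [ 0.531 -0.364  0.03 ] [-0. -0. -1.]
drag
[[[0.0, -0.234, 0.0], [0.0, 0.0, 0.0]], [[0.0, -0.469, 0.0], [0.0, 0.0, 0.0]], [[0.0, -0.703, 0.0], [0.0, 0.0, 0.0]], [[0.0, -0.938, 0.0], [0.0, 0.0, 0.0]]]
   -> [ 0.4566 -0.3539  0.03  ] [ 0.  0. -1.]
[[[0.0, -0.187, 0.0], [0.0, 0.0, 0.0]]]
   -> [ 0.4418 -0.3519  0.03  ] [ 0.  0. -1.]
```

>>> drive_tool --deltas '[[[0.016,0.078,0.35],[0,0,-0.001]],[[0.032,0.156,0.7],[0,0,-0.002]]]' --fingers 0.2 --force 8

```text
time: 3.92
ee_pos: [0.5124, -0.365, 0.1636]
orientation: [0.0, 0.754, 0.656, -0.0]
ft_force: [0.8, -1.0, 0.1]
gripper_width: 0.0774
grip_force: 0.0
```

>>> drive_tool --deltas '[[[0.016,0.078,0.35],[0,0,0]],[[0.032,0.156,0.7],[0,0,-0.001]]]'

```text
time: 4.18
ee_pos: [0.5251, -0.364, 0.1072]
orientation: [0.0, 0.754, 0.657, -0.0]
ft_force: [-0.0, -0.7, -0.5]
gripper_width: 0.0584
grip_force: 0.0
```

>>> drive_tool --deltas '[[[0.016,0.078,0.35],[0,0,-0.001]]]'

```text
time: 4.3
ee_pos: [0.5315, -0.3636, 0.0791]
orientation: [0.0, 0.753, 0.658, -0.0]
ft_force: [-0.5, 0.0, -0.4]
gripper_width: 0.0566
grip_force: 0.0
```

>>> drive_tool --deltas '[[[0,0,0.312],[0,0,0]],[[0,0,0.625],[0,0,0]]]'

```text
time: 4.55
ee_pos: [0.5313, -0.3636, 0.0291]
orientation: [-0.0, 0.753, 0.658, -0.0]
ft_force: [-0.4, -0.1, -0.4]
gripper_width: 0.0563
grip_force: 0.0
```

>>> drive_tool --deltas '[[[0,0,0],[0,0,0]],[[0,0,0],[0,0,0]],[[0,0,0],[0,0,0]],[[0,0,0],[0,0,0]],[[0,0,0],[0,0,0]]]' --fingers -1

```text
time: 5.18
ee_pos: [0.5322, -0.3633, 0.0308]
orientation: [0.001, 0.753, 0.658, 0.0]
ft_force: [-0.7, 0.2, 6.5]
gripper_width: 0.0198
grip_force: 8.0
```

```bash
python3 - <<'E'
from h import *
s=state(); print(pose()[0],s["gripper_width"],s["grip_force"],s["ft_force"])
C={n:cam(n) for n in ["wrist","top"]}; save(C["wrist"][0],"w2.png")
E
```

```text
[ 0.53223718 -0.36326559  0.03082024] 0.019782862862251248 7.995269447565079 [-0.66574756  0.15620726  6.4631193 ]
```

View pics/w2.png

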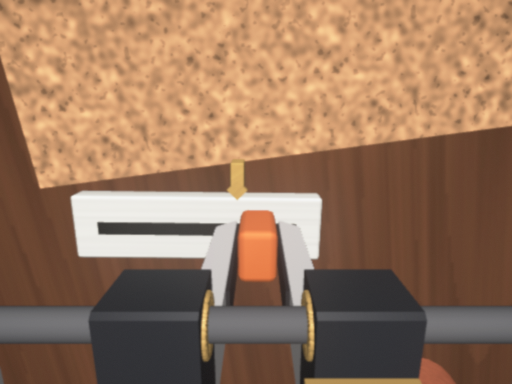

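The wrist view shows the fader held between the fingers at (258,245) and the pointer at (237,180). Next I measure the pointer and drag the fader to off.

>>> drive_tool --deltas '[[[0,-0.234,0],[0,0,0]],[[0,-0.469,0],[0,0,0]],[[0,-0.703,0],[0,0,0]],[[0,-0.938,0],[0,0,0]]]'

```text
time: 5.78
ee_pos: [0.4579, -0.3525, 0.0308]
orientation: [0.001, 0.752, 0.659, 0.001]
ft_force: [2.5, 3.0, 7.1]
gripper_width: 0.0198
grip_force: 8.0
```

>>> drive_tool --deltas '[[[0,-0.06,0],[0,0,0]],[[0,-0.09,0],[0,0,0]],[[0,-0.12,0],[0,0,0]]]'

```text
time: 6.15
ee_pos: [0.4488, -0.3513, 0.0306]
orientation: [0.0, 0.752, 0.659, 0.0]
ft_force: [1.9, 3.6, 7.3]
gripper_width: 0.0196
grip_force: 8.0
```

```bash
python3 - <<'E'
from h import *
d=np.array([.991,-.135,0]); print(pose()[0],pose()[0]@d, state()["ft_force"],"start s",np.dot([.5322,-.3633,0],d))
p,K,W=cam("wrist"); save(p,"w3.png")
for m in vision.masks_of(p,"pointer")[:2]:
    r=m["rect"]; q=np.argwhere(m["pixels"])[:,::-1].mean(0); x=ray(K,W,q,.014); print(m["confidence"],r,q,x,x@d)
E
```

```text
[ 0.44879297 -0.35134879  0.03063862] 0.4921859207808412 [1.90852636 3.57754471 7.34811073] start s 0.5764557
0.78 [366.8, 164.3, 22.4, 35.0] [379.26804124 178.43943299] [ 0.52265423 -0.33116876  0.014     ] 0.562658126253322
0.39 [237.9, 208.2, 41.7, 71.0] [257.44111111 245.46259259] [ 0.4463124  -0.36369718  0.014     ] 0.49139470406243696
```

View pics/w3.png

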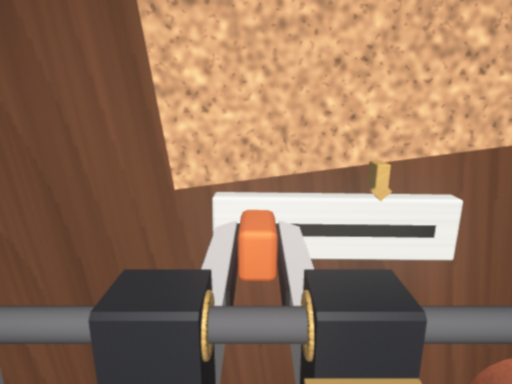

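The fader at (257,245) still has a little track left. I keep moving it in small steps until it hits the stop.

>>> drive_tool --deltas '[[[0,-0.03,0],[0,0,0]],[[0,-0.05,0],[0,0,0]],[[0,-0.05,0],[0,0,0]]]'

```text
time: 6.62
ee_pos: [0.4463, -0.351, 0.0307]
orientation: [0.002, 0.752, 0.659, 0.001]
ft_force: [9.6, 2.4, -0.6]
gripper_width: 0.0203
grip_force: 8.0
```

>>> drive_tool --deltas '[[[0,-0.03,0],[0,0,0]],[[0,-0.05,0],[0,0,0]],[[0,-0.05,0],[0,0,0]]]'

```text
time: 7.0
ee_pos: [0.4432, -0.3506, 0.0308]
orientation: [0.002, 0.752, 0.659, 0.002]
ft_force: [16.4, 0.1, -6.3]
gripper_width: 0.0263
grip_force: 8.0
```

The force rise and stall show the stop, so the fader is off. I release it, lift, and go to look at the rack.

```bash
python3 - <<'E'
from h import *
p,r=pose(); print(state()["qpos"].round(2))
d=np.array([.989,-.15,0]); F=frame((0,0,-1),d)
plan([(p+[0,0,.06],None),((.50,-.20,.24),F),((.575,.17,.26),F)],vmax=.05)
E
```

```text
[ 0.84  0.55 -0.28  1.89  0.22  0.73  0.3 ]
[[[0.0, 0.002, -0.375], [0.0, 0.0, 0.0]], [[0.0, 0.004, -0.75], [0.0, 0.0, 0.0]]]
   -> [ 0.4432 -0.3505  0.0908] [ 0.01 -0.   -1.  ]
[[[0.392, 0.094, -0.373], [0.001, 0.0, 0.002]], [[0.783, 0.187, -0.745], [0.001, 0.0, 0.004]]]
[[[0.392, 0.09, -0.373], [0.001, 0.0, 0.001]], [[0.785, 0.179, -0.746], [0.001, 0.0, 0.003]]]
[[[0.393, 0.086, -0.373], [0.001, 0.0, 0.002]]]
   -> [ 0.5  -0.2   0.24] [-0. -0. -1.]
[[[0.589, 0.029, -0.032], [0.0, 0.0, 0.0]]]
[[[0.589, 0.029, -0.031], [0.0, 0.0, 0.0]]]
[[[0.589, 0.03, -0.032], [0.0, 0.0, 0.0]]]
[[[0.589, 0.029, -0.031], [0.0, 0.0, 0.0]]]
[[[0.589, 0.029, -0.032], [0.0, 0.0, 0.0]]]
[[[0.59, 0.029, -0.031], [0.0, 0.0, 0.0]]]
[[[0.589, 0.029, -0.032], [0.0, 0.0, 0.0]]]
[[[0.589, 0.03, -0.032], [0.0, 0.0, 0.0]]]
   -> [0.575 0.17  0.26 ] [-0. -0. -1.]
```

>>> drive_tool --deltas '[[[0,0,0],[0,0,0]],[[0,0,0],[0,0,0]],[[0,0,0],[0,0,0]],[[0,0,0],[0,0,0]]]' --fingers 0.2

```text
time: 7.5
ee_pos: [0.4398, -0.3507, 0.03]
orientation: [-0.0, 0.753, 0.658, -0.0]
ft_force: [-0.4, 0.8, 0.2]
gripper_width: 0.056
grip_force: 0.0
```

>>> drive_tool --deltas '[[[0,0,-0.375],[0,0,0]],[[0,0,-0.75],[0,0,0]]]'

```text
time: 7.75
ee_pos: [0.4397, -0.3505, 0.0906]
orientation: [-0.0, 0.753, 0.659, -0.0]
ft_force: [1.3, 0.7, -0.1]
gripper_width: 0.0566
grip_force: 0.0
```

>>> drive_tool --deltas '[[[0.392,0.094,-0.373],[0.001,0,0.002]],[[0.783,0.187,-0.745],[0.001,0,0.004]]]'

```text
time: 8.0
ee_pos: [0.4631, -0.2899, 0.1506]
orientation: [-0.001, 0.756, 0.655, -0.001]
ft_force: [1.0, -0.2, 0.3]
gripper_width: 0.0568
grip_force: 0.0
```

>>> drive_tool --deltas '[[[0.392,0.09,-0.373],[0,0,0.001]],[[0.785,0.179,-0.746],[0,0,0.003]],[[0.99,0.23,-0.95],[0,0,0.003]]]'

```text
time: 8.38
ee_pos: [0.4934, -0.2135, 0.227]
orientation: [-0.0, 0.757, 0.654, -0.0]
ft_force: [-0.2, -1.0, 0.4]
gripper_width: 0.0562
grip_force: 0.0
```

>>> drive_tool --deltas '[[[0.5,0.06,-0.2],[0,0,0]],[[1,0.11,-0.3],[0,0,0]]]'

```text
time: 8.62
ee_pos: [0.5133, -0.1366, 0.2499]
orientation: [-0.001, 0.758, 0.653, -0.001]
ft_force: [-0.1, -0.7, -0.5]
gripper_width: 0.0564
grip_force: 0.0
```

>>> drive_tool --deltas '[[[0.5,0.02,0],[0,0,0]],[[1,0.04,0],[0,0,0]]]'

```text
time: 8.88
ee_pos: [0.5281, -0.0578, 0.2491]
orientation: [-0.001, 0.758, 0.653, -0.001]
ft_force: [0.5, 0.2, -0.0]
gripper_width: 0.0564
grip_force: 0.0
```

>>> drive_tool --deltas '[[[0.5,0.02,0],[0,0,0]],[[1,0.04,0],[0,0,0]]]'

```text
time: 9.12
ee_pos: [0.5431, 0.0209, 0.249]
orientation: [-0.001, 0.758, 0.653, -0.001]
ft_force: [-0.2, 0.2, -0.5]
gripper_width: 0.0566
grip_force: 0.0
```

>>> drive_tool --deltas '[[[0.5,0.02,0],[0,0,0]],[[1,0.04,0],[0,0,0]]]'

```text
time: 9.38
ee_pos: [0.5582, 0.0995, 0.2489]
orientation: [-0.001, 0.758, 0.653, -0.001]
ft_force: [0.6, -0.1, 0.1]
gripper_width: 0.0566
grip_force: 0.0
```

>>> drive_tool --deltas '[[[0.5,0.02,0],[0,0,0]],[[1,0.04,0],[0,0,0]],[[1,0.04,0],[0,0,0]],[[1,0.04,0],[0,0,0]]]'

```text
time: 9.88
ee_pos: [0.573, 0.1766, 0.2489]
orientation: [-0.001, 0.758, 0.653, -0.001]
ft_force: [-0.6, 0.1, 0.4]
gripper_width: 0.0565
grip_force: 0.0
```

```bash
python3 - <<'E'
from h import *
import pickle
print(pose()[0],pose()[1].as_matrix().round(3).tolist(),state()["qpos"].round(2))
p,K,W=cam("wrist"); save(p,"w4.png"); pickle.dump((K,W),open("w4.pkl","wb")); print(K)
d=np.array([.991,-.135,0])
p,K,W=cam("top")
hsv=cv2.cvtColor(p["color"],cv2.COLOR_RGB2HSV); m=cv2.inRange(hsv,(3,150,150),(14,255,255))
k,l,st,ce=cv2.connectedComponentsWithStats(m)
for i in range(1,k):
    if st[i,4]>25: x=ray(K,W,ce[i],.05);print(st[i],ce[i],x.round(3),x@d)
E
```

```text
[0.57299328 0.17659385 0.24886842] [[0.148, 0.989, -0.003], [0.989, -0.148, -0.0], [-0.001, -0.003, -1.0]] [ 0.09  0.39 -0.58  1.61  0.22  1.21 -0.68]
[[344.41272677   0.         257.23249433]
 [  0.         344.41272677 190.61478646]
 [  0.           0.           1.        ]]
[129  65  12   7  42] [133.42857143  67.33333333] [0.943 0.297 0.05 ] 0.8947093339754618
[ 410  175   50   35 1180] [435.09745763 193.28644068] [ 0.619 -0.528  0.05 ] 0.6846386820614581
[371 254   8   9  43] [375.44186047 257.3255814 ] [ 0.445 -0.364  0.05 ] 0.49044234435892275
```

View pics/w4.png

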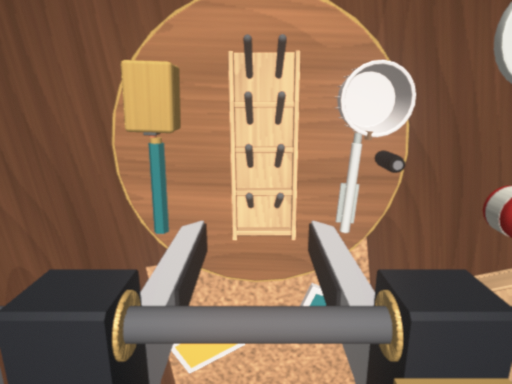

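The wrist view shows the rack upright in the image, u 230–300, v 52–240. The lips are at v≈235, 192, 149 and 105, with slot 1 lowest. Next I overlay the rack model on it.

```bash
cat > ov.py <<'E'
from h import *
import pickle
K,W=pickle.load(open("w4.pkl","rb"))
im=cv2.imread("pics/w4.png")
def seg(M,A,B,im,c,S,off):
    a=(proj(K,W,M(A))-off+.5)*S; b=(proj(K,W,M(B))-off+.5)*S
    cv2.line(im,tuple(int(v*8) for v in a),tuple(int(v*8) for v in b),c,1,cv2.LINE_AA,3)
def draw(o,yaw,f):
    o=np.array(o); c,s=np.cos(yaw),np.sin(yaw); M=lambda a:np.array([o[0]+c*a[0]-s*a[1],o[1]+s*a[0]+c*a[1],a[2]])
    off=np.array([215,30]); S=2.7; I=cv2.resize(im[30:250,215:315],None,fx=S,fy=S,interpolation=cv2.INTER_CUBIC); J=I.copy()
    for i in range(4):
        x=.05*i
        for xx in (-.012,-.018): seg(M,(x+xx,-.033,.041),(x+xx,.033,.041),J,(0,0,255),S,off)
        for y in (-.016,.016):
            l=.065; seg(M,(x+.012,y,.028),(x+.012+l*np.sin(.436),y,.028+l*np.cos(.436)),J,(255,0,0),S,off)
    for y in (-.033,.033): seg(M,(-.024,y,.041),(.18,y,.041),J,(0,160,0),S,off)
    cv2.imwrite(f,np.hstack([I,J]))
E
python3 - <<'E'
from ov import *
P=[ray(K,W,q,.041) for q in [(265,235),(265.5,192),(266,149),(266,105),(265,53)]]
print(np.array(P).round(4))
d=P[3]-P[0]; print(np.linalg.norm(d),np.degrees(np.arctan2(d[1],d[0])),np.linalg.norm(np.diff(P,axis=0),axis=1))
yaw=np.arctan2(d[1],d[0]); yaw=np.radians(81.5); draw(P[0][:2]+.015*np.array([np.cos(yaw),np.sin(yaw)]),yaw,"pics/ov1.png")
print(P[0][:2]+.015*np.array([np.cos(yaw),np.sin(yaw)]))
p,K2,W2=cam("top")
for t,z in [("plaque_teal",.012),("plaque_green",.012),("plaque_yellow",.012)]:
    ms=vision.masks_of(p,t)
    pts=cv2.findNonZero(ms[0]["pixels"].astype(np.uint8)).reshape(-1,2)
    w=np.array([ray(K2,W2,q,z)[:2] for q in pts],np.float32)*1000
    print(t,ms[0]["confidence"],cv2.minAreaRect(w))
E
```

```text
[[0.5685 0.0933 0.041 ]
 [0.5767 0.1463 0.041 ]
 [0.5843 0.196  0.041 ]
 [0.5911 0.2437 0.041 ]
 [0.5976 0.2966 0.041 ]]
0.1521120359856463 81.42760120324868 [0.05364644 0.05024609 0.04822172 0.0532415 ]
[0.57069169 0.10816437]Traceback (most recent call last):
  File "<stdin>", line 10, in <module>
IndexError: list index out of range
```

View pics/ov1.png

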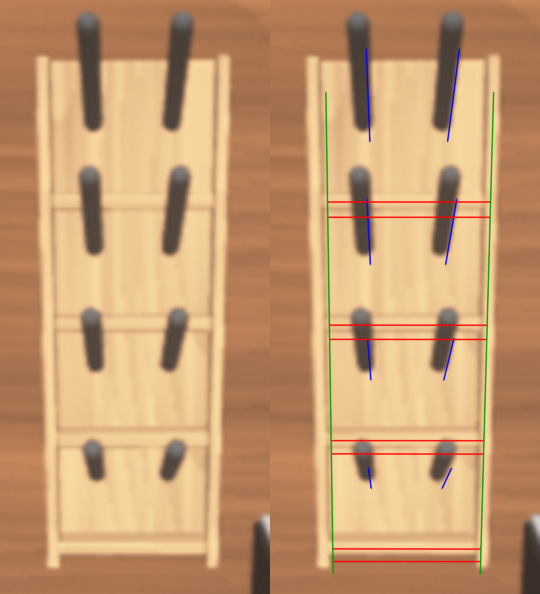

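The model fits after a shift of +3.5 mm along the rack and about −1 mm in x, with yaw 82.2°. Next I check that fit and plan the hover over the teal plaque.

```bash
cat >> h.py <<'E'
TH=np.radians(40); up=np.array([0,0,1.])
def hz(deg): return np.array([np.cos(np.radians(deg)),np.sin(np.radians(deg)),0])
def graspR(az,th=TH):
    u=hz(az); z=-up*np.cos(th)-u*np.sin(th); x=u*np.cos(th)-up*np.sin(th); return frame(z,np.cross(z,x))
def graspP(c,az): return np.array([c[0],c[1],.007])-.005*hz(az)
CT=np.array([.0045,0,-.0025])  # plaque centre in tool frame
S1=np.array([.5701,.1117,.028]); RY=82.2
def placeR(lean=29):
    ph=np.radians(90-lean)-TH; r=hz(RY); z=-up*np.cos(ph)+r*np.sin(ph); x=r*np.cos(ph)+up*np.sin(ph); return frame(z,np.cross(z,x))
def placeP(slot,lean=29,back=.004,lift=0.):
    a=np.radians(lean); r=hz(RY); xb=.0395-.0589*np.tan(a)-back
    cx=xb+(.048+lift)*np.sin(a)-.006*np.cos(a); cz=(.048+lift)*np.cos(a)+.006*np.sin(a)
    c=S1+r*(.05*(slot-1)+cx)+up*cz
    return c-placeR(lean).apply(CT),c
E
python3 - <<'E'
from ov import *
draw((.5701,.1117),np.radians(82.2),"pics/ov2.png")
print(placeP(4),placeP(4,lift=.1)[0])
c=np.array([.646,-.052]); Q=graspR(149); P=graspP(c,149)
V=frame((0,0,-1),np.cross((0,0,-1.),hz(149)))
plan([((.60,.05,.24),frame((0,0,-1),np.cross((0,0,-1.),hz(115)))),(P-Q.apply([0,0,.10]),Q)],vmax=.04)
E
```

```text
(array([0.59284174, 0.27771877, 0.068944  ]), array([0.59329031, 0.28099338, 0.0728906 ])) [0.59942136 0.32575118 0.15640597]
[[[-0.378, 0.142, 0.029], [0.0, 0.0, -0.07]], [[-0.757, 0.284, 0.059], [-0.001, 0.0, -0.14]]]
[[[-0.403, 0.027, 0.03], [0.0, 0.0, -0.07]], [[-0.807, 0.053, 0.059], [0.0, 0.0, -0.14]]]
   -> [0.6  0.05 0.24] [-0. -0. -1.]
[[[-0.131, -0.072, 0.326], [-0.016, -0.054, -0.045]], [[-0.261, -0.144, 0.652], [-0.033, -0.108, -0.09]], [[-0.392, -0.216, 0.978], [-0.049, -0.162, -0.136]]]
[[[0.012, -0.124, 0.336], [-0.017, -0.054, -0.045]], [[0.024, -0.248, 0.672], [-0.033, -0.108, -0.09]]]
[[[0.111, -0.134, 0.313], [-0.017, -0.054, -0.045]]]
   -> [ 0.5952 -0.0215  0.0836] [ 0.55 -0.33 -0.77]
```

View pics/ov2.png

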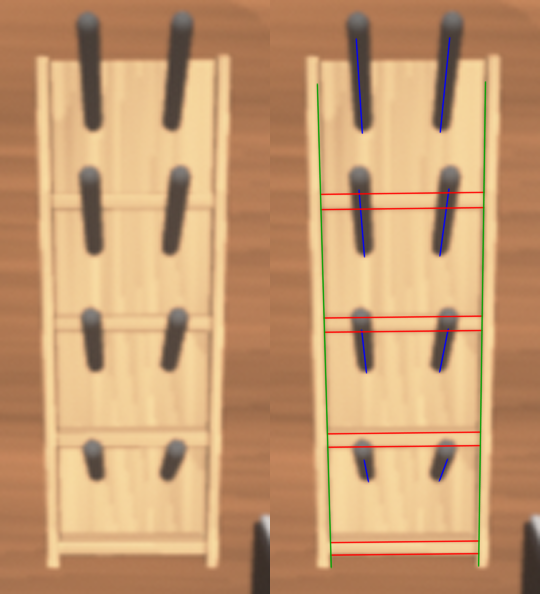

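The model now coincides with the lips, rails and pegs. I move to the teal hover.

>>> drive_tool --deltas '[[[-0.378,0.142,0.029],[0,0,-0.07]],[[-0.757,0.284,0.059],[0,0,-0.14]]]' --fingers 1 --force 22

```text
time: 10.32
ee_pos: [0.5866, 0.1131, 0.2448]
orientation: [-0.001, 0.652, 0.758, -0.001]
ft_force: [0.8, -0.4, 0.1]
gripper_width: 0.0728
grip_force: 0.0
```

>>> drive_tool --deltas '[[[-0.403,0.027,0.03],[0,0,-0.07]],[[-0.807,0.053,0.059],[0,0,-0.14]]]'

```text
time: 10.58
ee_pos: [0.6001, 0.0494, 0.24]
orientation: [-0.001, 0.535, 0.845, -0.001]
ft_force: [-0.1, 0.6, -0.5]
gripper_width: 0.0922
grip_force: 0.0
```

>>> drive_tool --deltas '[[[-0.131,-0.072,0.326],[-0.016,-0.054,-0.045]],[[-0.261,-0.144,0.652],[-0.033,-0.108,-0.09]],[[-0.392,-0.216,0.978],[-0.049,-0.162,-0.136]]]'

```text
time: 10.95
ee_pos: [0.5975, 0.0146, 0.1615]
orientation: [0.17, 0.402, 0.898, -0.048]
ft_force: [1.0, 0.3, -0.7]
gripper_width: 0.094
grip_force: 0.0
```

>>> drive_tool --deltas '[[[0.012,-0.124,0.336],[-0.017,-0.054,-0.045]],[[0.024,-0.248,0.672],[-0.033,-0.108,-0.09]]]'

```text
time: 11.2
ee_pos: [0.5961, -0.0086, 0.1136]
orientation: [0.271, 0.311, 0.908, -0.077]
ft_force: [1.5, -0.8, -0.9]
gripper_width: 0.0943
grip_force: 0.0
```

>>> drive_tool --deltas '[[[0.111,-0.134,0.313],[-0.017,-0.054,-0.045]],[[0.111,-0.134,0.313],[-0.017,-0.054,-0.045]],[[0.111,-0.134,0.313],[-0.017,-0.054,-0.045]]]'

```text
time: 11.58
ee_pos: [0.5945, -0.02, 0.0871]
orientation: [0.321, 0.26, 0.906, -0.091]
ft_force: [-0.0, -0.5, -0.3]
gripper_width: 0.0938
grip_force: 0.0
```

```bash
cat >> h.py <<'E'
def rects(name,targets,f=None):
    C,K,W=cam(name)
    if f: save(C,f)
    for t in targets:
        for m in vision.masks_of(C,t)[:1]:
            pts=cv2.findNonZero(m["pixels"].astype(np.uint8)).reshape(-1,2)
            w=np.array([ray(K,W,q,.012)[:2] for q in pts],np.float32)*1000
            r=cv2.minAreaRect(w); print(name,t,round(m["confidence"],2),m["rect"],np.round(r[0],1),np.round(r[1],1),round(r[2],1))
E
python3 - <<'E'
from h import *
print(pose()[0],pose()[1].as_matrix()[:,2].round(3),state()["qpos"].round(2))
T=["plaque_teal","plaque_green","plaque_yellow"]
rects("wrist",T,"w5.png"); rects("top",T)
E
```

```text
[ 0.59449038 -0.01995366  0.08710061] [ 0.535 -0.332 -0.777] [ 0.02  0.41 -0.35  2.22  1.56  0.62 -0.65]
wrist plaque_teal 0.85 [223.2, 142.5, 74.5, 80.3] [642.2 -46.9] [ 55.9 106.6] 58.6
wrist plaque_green 0.98 [60.1, 197.7, 87.3, 53.9] [ 621.3 -203.7] [78.7 73.8] 3.0
wrist plaque_yellow 0.66 [0.0, 4.8, 144.3, 93.2] [477.5 -60.9] [58.3 63.2] 23.2
top plaque_teal 0.8 [242.1, 159.7, 32.2, 40.5] [645.2 -52.1] [59.  97.7] 57.5
top plaque_green 0.67 [305.8, 171.1, 20.8, 32.9] [ 635.6 -211.7] [95.6 57.7] 2.4
top plaque_yellow 0.91 [255.5, 230.6, 24.0, 35.8] [459.1 -73.4] [92.7 55.7] 22.5
```

View pics/w5.png

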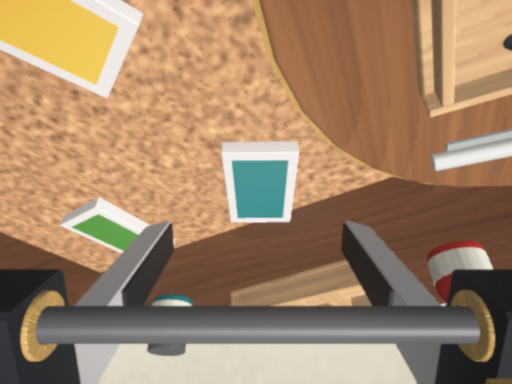

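The wrist view shows the teal plaque centred between the fingers, u 223–298, v 142–222. I descend and grip it.

```bash
python3 - <<'E'
from h import *
c=(.646,-.0505); az=148.8; Q=graspR(az); P=graspP(c,az)
e=plan([(P-Q.apply([0,0,.03]),Q),(P,Q)],vmax=.03)
print("lift+"); plan([(P+[0,0,.08],Q)],start=(P,Q),vmax=.04)
E
```

```text
[[[0.008, 0.001, 0.306], [-0.001, -0.002, -0.002]], [[0.016, 0.001, 0.612], [-0.002, -0.005, -0.004]], [[0.024, 0.002, 0.918], [-0.003, -0.007, -0.006]]]
   -> [ 0.6338 -0.0431  0.03  ] [ 0.55 -0.33 -0.77]
[[[0.0, 0.0, 0.375], [0.0, 0.0, 0.0]]]
   -> [ 0.6503 -0.0531  0.007 ] [ 0.55 -0.33 -0.77]
lift+
[[[-0.321, 0.0, -0.383], [0.0, 0.0, 0.0]], [[-0.643, 0.0, -0.766], [0.0, 0.0, 0.0]]]
   -> [ 0.6503 -0.0531  0.087 ] [ 0.55 -0.33 -0.77]
```

>>> drive_tool --deltas '[[[0.008,0.001,0.306],[-0.001,-0.002,-0.002]],[[0.016,0.001,0.612],[-0.002,-0.005,-0.004]],[[0.024,0.002,0.918],[-0.003,-0.007,-0.006]],[[0.024,0.002,0.918],[-0.003,-0.007,-0.006]]]'

```text
time: 12.48
ee_pos: [0.6331, -0.0436, 0.0284]
orientation: [0.328, 0.253, 0.905, -0.092]
ft_force: [-0.9, 0.7, 0.7]
gripper_width: 0.0939
grip_force: 0.0
```

>>> drive_tool --deltas '[[[0,0,0.2],[0,0,0]],[[0,0,0.375],[0,0,0]],[[0,0,0.375],[0,0,0]]]'

```text
time: 12.85
ee_pos: [0.6499, -0.0531, 0.0064]
orientation: [0.329, 0.253, 0.905, -0.092]
ft_force: [-0.4, 0.2, -0.2]
gripper_width: 0.0942
grip_force: 0.0
```

```bash
python3 - <<'E'
from h import *
p,r=pose(); print(p,r.as_matrix()[:,2].round(3),state()["ft_force"].round(1))
c=(.646,-.0505); az=148.8; Q=graspR(az); P=graspP(c,az); plan([(P,Q)])
E
```

```text
[ 0.64994967 -0.05310403  0.00637573] [ 0.549 -0.333 -0.767] [-0.4  0.2 -0.2]
[[[-0.008, 0.002, -0.004], [0.0, -0.001, 0.0]]]
   -> [ 0.6503 -0.0531  0.007 ] [ 0.55 -0.33 -0.77]
```

>>> drive_tool --deltas '[[[0,0,0],[0,0,0]],[[0,0,0],[0,0,0]],[[0,0,0],[0,0,0]],[[0,0,0],[0,0,0]],[[0,0,0],[0,0,0]]]' --fingers -1 --force 22

```text
time: 13.48
ee_pos: [0.65, -0.0528, 0.0067]
orientation: [0.329, 0.253, 0.905, -0.092]
ft_force: [-1.3, 0.9, 2.8]
gripper_width: 0.0554
grip_force: 22.0
```

>>> drive_tool --deltas '[[[-0.08,0,-0.096],[0,0,0]],[[-0.321,0,-0.383],[0,0,0]],[[-0.643,0,-0.766],[0,0,0]]]'

```text
time: 13.85
ee_pos: [0.6495, -0.0529, 0.0871]
orientation: [0.328, 0.253, 0.906, -0.092]
ft_force: [0.7, -0.5, -1.5]
gripper_width: 0.0555
grip_force: 22.0
```

```bash
python3 - <<'E'
from h import *
p,r=pose(); s=state(); print(p,r.as_matrix()[:,2].round(3),s["gripper_width"],s["grip_force"])
a,K,W=cam("scene"); save(a,"s2.png"); im=cv2.imread("pics/s2.png"); c=proj(K,W,p).astype(int); print(c)
x,y=np.clip(c-[80,70],0,None); cv2.imwrite("pics/s2c.png",cv2.resize(im[y:y+140,x:x+160],None,fx=3.5,fy=3.5,interpolation=cv2.INTER_CUBIC))
Q=placeR(); P,_=placeP(4,lift=.085); print("final z",Q.as_matrix()[:,2].round(3))
plan([((.60,.09,.20),Q),((P[0],P[1],.20),Q),(P,Q)],vmax=.04)
E
```

```text
[ 0.64948387 -0.05287117  0.08705944] [ 0.548 -0.332 -0.768] 0.05551550047455662 21.997284293174744
[240 201]
final z [ 0.049  0.355 -0.934]
[[[0.027, 0.119, -0.197], [0.01, 0.045, 0.057]], [[0.053, 0.239, -0.394], [0.02, 0.09, 0.114]], [[0.08, 0.358, -0.592], [0.029, 0.134, 0.171]], [[0.106, 0.477, -0.789], [0.039, 0.179, 0.229]], [[0.133, 0.597, -0.986], [0.049, 0.224, 0.286]]]
[[[0.164, 0.04, -0.159], [0.01, 0.045, 0.057]], [[0.329, 0.08, -0.317], [0.019, 0.089, 0.114]], [[0.494, 0.12, -0.476], [0.029, 0.134, 0.171]], [[0.658, 0.159, -0.634], [0.039, 0.179, 0.228]], [[0.823, 0.199, -0.793], [0.049, 0.224, 0.286]]]
   -> [0.6  0.09 0.2 ] [ 0.05  0.36 -0.93]
[[[0.44, -0.068, 0.169], [0.0, 0.0, 0.0]], [[0.88, -0.136, 0.338], [0.0, 0.0, 0.0]]]
[[[0.44, -0.068, 0.169], [0.0, 0.0, 0.0]], [[0.879, -0.137, 0.338], [0.0, 0.0, 0.0]]]
[[[0.44, -0.068, 0.17], [0.0, 0.0, 0.0]], [[0.88, -0.136, 0.339], [0.0, 0.0, 0.0]]]
   -> [0.5984 0.3186 0.2   ] [ 0.05  0.36 -0.93]
[[[-0.127, 0.0, 0.331], [0.0, 0.0, 0.0]], [[-0.254, 0.001, 0.661], [0.0, 0.0, 0.0]]]
   -> [0.5985 0.3186 0.1433] [ 0.05  0.36 -0.93]
```

View pics/s2c.png

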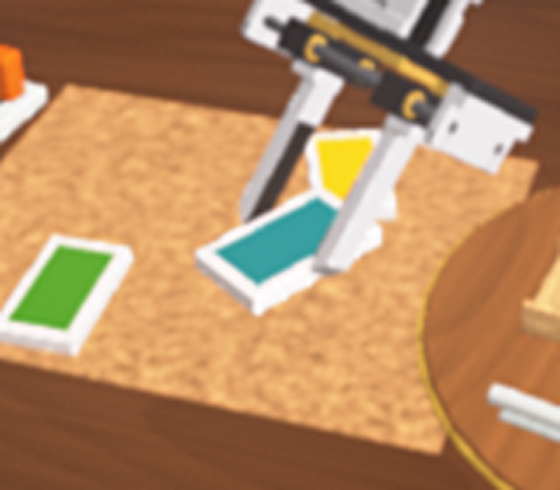

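The scene crop shows the teal plaque lifted and still level between the fingers. I carry it to slot 4.

>>> drive_tool --deltas '[[[0.027,0.119,-0.197],[0.01,0.045,0.057]],[[0.053,0.239,-0.394],[0.02,0.09,0.114]],[[0.08,0.358,-0.592],[0.029,0.134,0.171]],[[0.106,0.477,-0.789],[0.039,0.179,0.229]],[[0.133,0.597,-0.986],[0.049,0.224,0.286]]]'

```text
time: 14.52
ee_pos: [0.6245, 0.0193, 0.1415]
orientation: [0.11, 0.538, 0.836, 0.025]
ft_force: [-1.4, -0.6, -2.0]
gripper_width: 0.0558
grip_force: 22.0
```

>>> drive_tool --deltas '[[[0.164,0.04,-0.159],[0.01,0.045,0.057]],[[0.329,0.08,-0.317],[0.019,0.089,0.114]],[[0.494,0.12,-0.476],[0.029,0.134,0.171]],[[0.658,0.159,-0.634],[0.039,0.179,0.228]],[[0.823,0.199,-0.793],[0.049,0.224,0.286]]]'

```text
time: 15.15
ee_pos: [0.5989, 0.0901, 0.1948]
orientation: [-0.123, 0.743, 0.644, 0.136]
ft_force: [-0.4, 0.6, -1.9]
gripper_width: 0.0556
grip_force: 22.0
```

```bash
python3 - <<'E'
from h import *
p,r=pose(); s=state(); print(p,r.as_matrix()[:,2].round(3),s["gripper_width"],s["grip_force"],s["qpos"].round(2))
Q=placeR(); P,_=placeP(4,lift=.085)
plan([((P[0],P[1],.20),Q),(P,Q)],vmax=.04)
E
```

```text
[0.59894972 0.09007184 0.19479377] [ 0.045  0.358 -0.933] 0.05562412076762515 21.99488639831543 [ 0.49  0.45 -0.64  1.73 -0.12  0.96 -0.17]
[[[0.443, -0.068, 0.16], [0.0, 0.0, -0.001]], [[0.886, -0.136, 0.32], [-0.001, 0.0, -0.001]]]
[[[0.444, -0.067, 0.16], [0.0, -0.001, -0.001]], [[0.887, -0.135, 0.32], [0.0, -0.001, -0.001]]]
[[[0.444, -0.066, 0.16], [-0.001, 0.0, -0.001]], [[0.888, -0.132, 0.319], [-0.001, 0.0, -0.001]]]
   -> [0.5985 0.3186 0.2   ] [ 0.05  0.36 -0.93]
[[[-0.127, 0.0, 0.331], [0.0, 0.0, 0.0]], [[-0.255, 0.0, 0.661], [0.0, 0.0, 0.0]]]
   -> [0.5984 0.3185 0.1433] [ 0.05  0.36 -0.93]
```

>>> drive_tool --deltas '[[[0.443,-0.068,0.16],[0,0,-0.001]],[[0.886,-0.136,0.32],[-0.001,0,-0.001]]]'

```text
time: 15.4
ee_pos: [0.5986, 0.1661, 0.1957]
orientation: [-0.12, 0.742, 0.646, 0.137]
ft_force: [0.6, 0.9, -1.0]
gripper_width: 0.0555
grip_force: 22.0
```

>>> drive_tool --deltas '[[[0.444,-0.067,0.16],[0,0,-0.001]],[[0.887,-0.135,0.32],[0,0,-0.001]]]'

```text
time: 15.65
ee_pos: [0.5979, 0.2431, 0.1973]
orientation: [-0.12, 0.74, 0.647, 0.137]
ft_force: [0.1, -0.0, -2.0]
gripper_width: 0.056
grip_force: 22.0
```

>>> drive_tool --deltas '[[[0.444,-0.066,0.16],[0,0,-0.001]],[[0.888,-0.132,0.319],[0,0,-0.001]]]'

```text
time: 15.9
ee_pos: [0.5975, 0.3193, 0.1988]
orientation: [-0.12, 0.74, 0.648, 0.137]
ft_force: [1.3, 0.2, -1.0]
gripper_width: 0.0554
grip_force: 22.0
```

>>> drive_tool --deltas '[[[-0.127,0,0.331],[0,0,0]],[[-0.255,0,0.661],[0,0,0]],[[-0.255,0,0.661],[0,0,0]],[[-0.255,0,0.661],[0,0,0]]]'

```text
time: 16.4
ee_pos: [0.598, 0.3182, 0.1431]
orientation: [-0.12, 0.74, 0.648, 0.137]
ft_force: [0.5, 0.4, -0.6]
gripper_width: 0.0556
grip_force: 22.0
```

```bash
cat > chk.py <<'E'
# draw predicted plaque outline in scene and top crops, and plan the slide
from h import *
import sys
def chk(slot,f,fin=.003):
    p,r=pose(); s=state(); print(p,r.as_matrix()[:,2].round(3),s["gripper_width"],s["ft_force"].round(1))
    tiles=[]
    for n in ["scene","top"]:
        a,K,W=cam(n); S=4; c=proj(K,W,p).astype(int); o=np.clip(c-[36,50],0,None)
        I=cv2.resize(a["color"][o[1]:o[1]+100,o[0]:o[0]+96,::-1],None,fx=S,fy=S,interpolation=cv2.INTER_CUBIC)
        u=r.apply([np.cos(TH),0,-np.sin(TH)]); y=r.apply([0,1,0]); nn=np.cross(u,y); ctr=p+r.apply(CT)
        for k in (-.006,.006):
            q=[(proj(K,W,ctr+u*i+y*j+nn*k)-o+.5)*S for i,j in [(-.048,-.028),(-.048,.028),(.048,.028),(.048,-.028)]]
            cv2.polylines(I,[np.int32(q)],True,(0,0,255),1,cv2.LINE_AA)
        tiles.append(I)
    cv2.imwrite("pics/"+f,np.hstack(tiles))
    Q=placeR(); A,_=placeP(slot,lift=.02); B,_=placeP(slot,lift=fin)
    plan([(A,Q),(B,Q)],vmax=.016)
E
python3 -c "
from chk import *
chk(4,'c1.png')"
```

```text
[0.59803889 0.31818128 0.14311863] [ 0.047  0.355 -0.934] 0.05561199170415795 [ 0.5  0.4 -0.6]
[[[-0.124, 0.0, 0.105], [0.0, 0.0, 0.0]], [[-0.247, 0.0, 0.21], [0.0, 0.0, 0.001]], [[-0.371, 0.0, 0.315], [0.0, 0.0, 0.001]], [[-0.494, 0.0, 0.419], [0.0, 0.0, 0.001]], [[-0.618, 0.0, 0.524], [0.0, 0.0, 0.002]]]
   -> [0.5942 0.2873 0.0865] [ 0.05  0.36 -0.93]
[[[-0.081, 0.0, 0.068], [0.0, 0.0, 0.0]], [[-0.163, 0.0, 0.137], [0.0, 0.0, 0.0]]]
   -> [0.593  0.2792 0.0715] [ 0.05  0.36 -0.93]
```

View pics/c1.png

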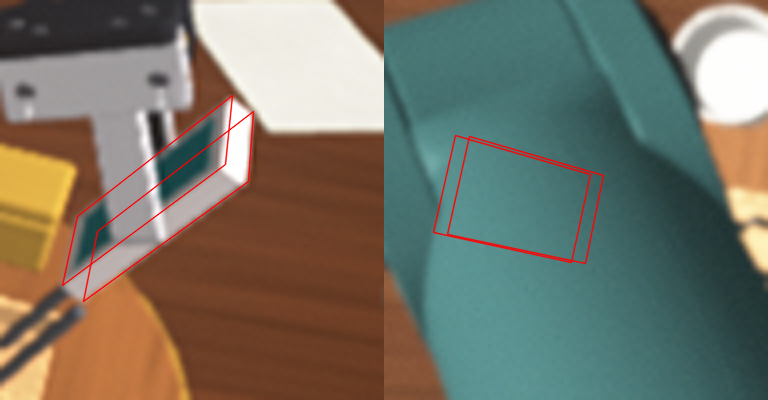

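The red predicted outline matches the plaque in the scene view, so it has not slipped. I slide it down parallel to the pegs.

>>> drive_tool --deltas '[[[-0.124,0,0.105],[0,0,0]],[[-0.247,0,0.21],[0,0,0.001]],[[-0.371,0,0.315],[0,0,0.001]],[[-0.494,0,0.419],[0,0,0.001]],[[-0.618,0,0.524],[0,0,0.002]]]'

```text
time: 17.12
ee_pos: [0.5933, 0.2865, 0.084]
orientation: [-0.121, 0.741, 0.646, 0.136]
ft_force: [0.8, 0.4, -0.8]
gripper_width: 0.0556
grip_force: 22.0
```

>>> drive_tool --deltas '[[[-0.05,0,0.042],[0,0,0]],[[-0.1,0,0.085],[0,0,0]],[[-0.163,0,0.137],[0,0,0]],[[-0.163,0,0.137],[0,0,0]]]'

```text
time: 17.62
ee_pos: [0.5924, 0.279, 0.0701]
orientation: [-0.12, 0.741, 0.646, 0.136]
ft_force: [-0.4, -1.1, -1.7]
gripper_width: 0.0557
grip_force: 22.0
```

```bash
python3 -c "
from chk import *
chk(4,'c2.png',0)"
```

```text
[0.59238864 0.27904438 0.07008164] [ 0.047  0.355 -0.934] 0.05568587430149101 [-0.4 -1.1 -1.7]
[[[0.087, 0.004, -0.076], [-0.001, 0.0, 0.0]], [[0.173, 0.008, -0.152], [-0.001, 0.0, 0.0]]]
   -> [0.5941 0.2873 0.0864] [ 0.05  0.35 -0.93]
[[[-0.096, 0.0, 0.08], [0.0, 0.0, 0.0]], [[-0.191, 0.001, 0.16], [0.0, 0.0, 0.0]]]
   -> [0.5929 0.2777 0.069 ] [ 0.05  0.35 -0.93]
```

View pics/c2.png

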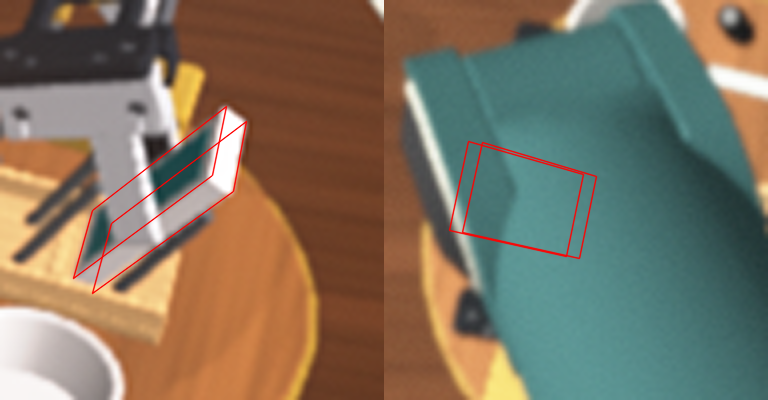

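The plaque is in the slot in front of the pegs, with no contact force yet. I feel for the floor.

>>> drive_tool --deltas '[[[-0.01,0,0.008],[0,0,0]],[[-0.02,0,0.016],[0,0,0]],[[-0.02,0,0.016],[0,0,0]]]'

```text
time: 18.1
ee_pos: [0.5924, 0.2792, 0.0695]
orientation: [-0.121, 0.741, 0.646, 0.137]
ft_force: [-2.6, 3.1, 11.6]
gripper_width: 0.0555
grip_force: 22.0
```

>>> drive_tool --deltas '[[[-0.01,0,0.008],[0,0,0]],[[-0.01,0,0.008],[0,0,0]]]'

```text
time: 18.35
ee_pos: [0.5924, 0.2795, 0.0692]
orientation: [-0.121, 0.741, 0.646, 0.138]
ft_force: [-4.2, 6.2, 16.6]
gripper_width: 0.0555
grip_force: 22.0
```

The floor is reached at 16.6 N. I release and retreat along the fingers.

>>> drive_tool --deltas '[[[0.006,0,-0.005],[0,0,0]],[[0.006,0,-0.005],[0,0,0]],[[0.006,0,-0.005],[0,0,0]],[[0.006,0,-0.005],[0,0,0]]]' --fingers 0.5

```text
time: 18.85
ee_pos: [0.592, 0.2775, 0.0678]
orientation: [-0.12, 0.741, 0.646, 0.136]
ft_force: [0.7, 0.8, -0.0]
gripper_width: 0.0705
grip_force: 0.0
```

>>> drive_tool --deltas '[[[0,0,-0.1],[0,0,0]],[[0,0,-0.4],[0,0,0]],[[0,0,-0.9],[0,0,0]]]'

```text
time: 19.23
ee_pos: [0.588, 0.2519, 0.1355]
orientation: [-0.121, 0.741, 0.646, 0.136]
ft_force: [0.5, -0.6, 1.0]
gripper_width: 0.0704
grip_force: 0.0
```

>>> drive_tool --deltas '[[[-0.4,0,-0.3],[0,0,0]],[[-0.8,0,-0.6],[0,0,0]]]'

```text
time: 19.48
ee_pos: [0.5782, 0.1748, 0.1582]
orientation: [-0.12, 0.741, 0.646, 0.136]
ft_force: [0.6, 0.5, -0.5]
gripper_width: 0.0703
grip_force: 0.0
```

```bash
python3 - <<'E'
from h import *
p,r=pose(); print(p,state()["qpos"].round(2))
I=[]
a,K,W=cam("scene"); im=a["color"][:,:,::-1]; o=(300,110)
I.append(cv2.resize(im[110:260,300:460],None,fx=2.4,fy=2.4,interpolation=cv2.INTER_CUBIC))
b=cam("wrist")[0]; I.append(cv2.resize(b["color"][:,:,::-1],(400,360))); I[0]=I[0][:360]
cv2.imwrite("pics/r1.png",np.hstack(I))
rects("top",["plaque_teal","plaque_green","plaque_yellow"])
E
```

```text
[0.57821956 0.17483185 0.15822453] [ 0.38  0.47 -0.68  1.81 -0.07  0.82 -0.32]
top plaque_teal 0.86 [108.6, 177.6, 36.2, 29.0] [601.  303.2] [91.  61.8] 79.7
top plaque_green 0.8 [303.6, 170.9, 21.0, 33.1] [ 635.5 -211.2] [96.2 55.9] 0.6
top plaque_yellow 0.66 [257.1, 229.4, 23.3, 35.1] [464.4 -83.7] [95.8 34.6] 24.8
```

View pics/r1.png

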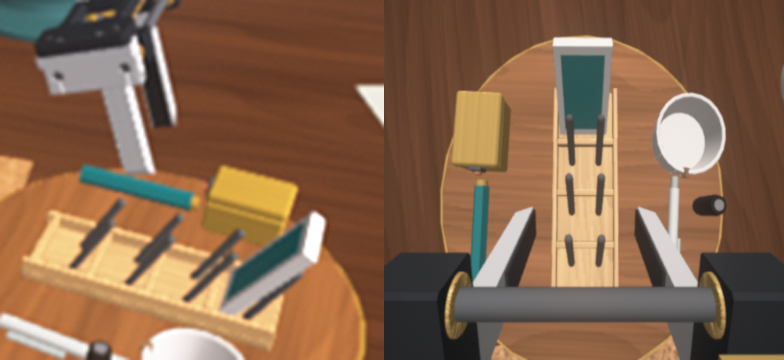

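Teal stands in slot 4, leaning on its pegs, and the other things are undisturbed. Green is next.

```bash
python3 - <<'E'
from h import *
c=(.636,-.210); az=182; Q=graspR(az); P=graspP(c,az)
plan([((.58,.11,.21),None),(P-Q.apply([0,0,.09]),Q)],vmax=.045)
E
```

```text
[[[-0.267, 0.067, -0.456], [0.0, 0.0, 0.0]], [[-0.534, 0.134, -0.911], [0.0, 0.0, 0.0]]]
   -> [0.58 0.11 0.21] [ 0.05  0.35 -0.93]
[[[-0.332, 0.045, 0.011], [-0.011, -0.028, -0.065]], [[-0.664, 0.09, 0.021], [-0.022, -0.057, -0.131]], [[-0.996, 0.135, 0.032], [-0.033, -0.085, -0.196]]]
[[[-0.315, -0.092, 0.068], [-0.011, -0.029, -0.066]], [[-0.63, -0.185, 0.135], [-0.022, -0.057, -0.131]], [[-0.945, -0.278, 0.203], [-0.033, -0.086, -0.197]]]
[[[-0.235, -0.214, 0.107], [-0.011, -0.028, -0.065]], [[-0.469, -0.428, 0.214], [-0.022, -0.057, -0.13]], [[-0.704, -0.642, 0.321], [-0.033, -0.085, -0.196]], [[-0.938, -0.857, 0.428], [-0.044, -0.113, -0.261]]]
[[[-0.06, -0.308, 0.119], [-0.011, -0.029, -0.066]], [[-0.12, -0.616, 0.237], [-0.022, -0.057, -0.131]], [[-0.18, -0.924, 0.355], [-0.033, -0.086, -0.196]]]
   -> [ 0.5832 -0.2119  0.076 ] [ 0.64  0.02 -0.77]
```

>>> drive_tool --deltas '[[[-0.267,0.067,-0.456],[0,0,0]],[[-0.534,0.134,-0.911],[0,0,0]]]' --fingers 1

```text
time: 20.02
ee_pos: [0.5797, 0.1099, 0.2103]
orientation: [-0.121, 0.74, 0.647, 0.136]
ft_force: [-0.1, 0.9, 1.3]
gripper_width: 0.0874
grip_force: 0.0
```

>>> drive_tool --deltas '[[[-0.332,0.045,0.011],[-0.011,-0.028,-0.065]],[[-0.664,0.09,0.021],[-0.022,-0.057,-0.131]],[[-0.996,0.135,0.032],[-0.033,-0.085,-0.196]]]'

```text
time: 20.4
ee_pos: [0.5808, 0.0355, 0.1786]
orientation: [-0.006, 0.605, 0.788, 0.114]
ft_force: [0.6, 0.1, -0.7]
gripper_width: 0.0943
grip_force: 0.0
```

>>> drive_tool --deltas '[[[-0.315,-0.092,0.068],[-0.011,-0.029,-0.066]],[[-0.63,-0.185,0.135],[-0.022,-0.057,-0.131]],[[-0.945,-0.278,0.203],[-0.033,-0.086,-0.197]]]'

```text
time: 20.78
ee_pos: [0.5817, -0.0386, 0.1478]
orientation: [0.108, 0.438, 0.888, 0.085]
ft_force: [0.6, 0.4, -0.1]
gripper_width: 0.0938
grip_force: 0.0
```

>>> drive_tool --deltas '[[[-0.235,-0.214,0.107],[-0.011,-0.028,-0.065]],[[-0.469,-0.428,0.214],[-0.022,-0.057,-0.13]],[[-0.704,-0.642,0.321],[-0.033,-0.085,-0.196]],[[-0.938,-0.857,0.428],[-0.044,-0.113,-0.261]]]'

```text
time: 21.28
ee_pos: [0.5827, -0.1375, 0.1067]
orientation: [0.25, 0.184, 0.95, 0.042]
ft_force: [0.5, -0.5, 0.0]
gripper_width: 0.0939
grip_force: 0.0
```

>>> drive_tool --deltas '[[[-0.06,-0.308,0.119],[-0.011,-0.029,-0.066]],[[-0.12,-0.616,0.237],[-0.022,-0.057,-0.131]],[[-0.18,-0.924,0.355],[-0.033,-0.086,-0.196]],[[-0.18,-0.924,0.355],[-0.033,-0.086,-0.196]]]'

```text
time: 21.78
ee_pos: [0.5809, -0.2029, 0.0742]
orientation: [0.308, 0.037, 0.95, 0.013]
ft_force: [0.2, -1.0, -0.7]
gripper_width: 0.0942
grip_force: 0.0
```

```bash
python3 - <<'E'
from h import *
p,r=pose(); print(p,r.as_matrix().round(3).tolist(),state()["qpos"].round(2))
T=["plaque_teal","plaque_green","plaque_yellow"]
rects("wrist",T,"w6.png"); rects("top",T)
c=(.636,-.210); az=182; Q=graspR(az); P=graspP(c,az)
plan([(P-Q.apply([0,0,.03]),Q),(P,Q)],vmax=.03)
E
```

```text
[ 0.58090805 -0.20292045  0.07417664] [[-0.807, 0.063, 0.587], [0.079, 0.997, 0.002], [-0.585, 0.048, -0.809]] [ 1.23  0.62 -0.97  2.18  1.68  0.21  0.38]
wrist plaque_green 0.83 [199.9, 151.8, 84.3, 88.7] [ 632.5 -210. ] [107.6  56.8] 1.8
wrist plaque_yellow 0.76 [472.2, 1.9, 39.7, 46.8] [500.2 -79.1] [30.7 16.7] 26.7
top plaque_teal 0.61 [125.9, 185.6, 82.1, 34.2] [584.1 194.8] [219.6  80.7] 81.4
top plaque_green 0.82 [302.4, 172.4, 25.6, 32.4] [ 635.5 -210.9] [95.5 58.9] 2.1
top plaque_yellow 0.67 [248.8, 227.6, 32.9, 40.9] [461.3 -73.1] [97.8 58.1] 21.7
[[[-0.032, -0.032, 0.252], [-0.004, -0.011, -0.017]], [[-0.063, -0.065, 0.503], [-0.008, -0.023, -0.035]], [[-0.095, -0.097, 0.755], [-0.011, -0.034, -0.052]]]
   -> [ 0.6218 -0.2105  0.03  ] [ 0.64  0.02 -0.77]
[[[0.0, 0.0, 0.375], [0.0, 0.0, 0.0]]]
   -> [ 0.641  -0.2098  0.007 ] [ 0.64  0.02 -0.77]
```

Joint 6 is near its lower limit (0.21 vs 0.19), so I use a smaller grasp tilt of 27° for green.

```bash
python3 - <<'E'
s=open("h.py").read()
s=s.replace('TH=np.radians(40);','TH=np.radians(27);').replace('.007])-.005*hz(az)','.006])-.003*hz(az)').replace('CT=np.array([.0045,0,-.0025])','CT=np.array([.0027,0,-.0014])')
open("h.py","w").write(s)
E
python3 - <<'E'
from h import *
c=(.637,-.210); az=181.9; Q=graspR(az); P=graspP(c,az)
plan([(P-Q.apply([0,0,.06]),Q)],vmax=.03)
E
```

```text
[[[-0.11, -0.045, 0.195], [-0.002, 0.037, -0.026]], [[-0.22, -0.091, 0.39], [-0.005, 0.074, -0.052]]]
   -> [ 0.6128 -0.2108  0.0595] [ 0.45  0.02 -0.89]
```

>>> drive_tool --deltas '[[[-0.11,-0.045,0.195],[-0.002,0.037,-0.026]],[[-0.22,-0.091,0.39],[-0.005,0.074,-0.052]],[[-0.22,-0.091,0.39],[-0.005,0.074,-0.052]],[[-0.22,-0.091,0.39],[-0.005,0.074,-0.052]]]'

```text
time: 22.68
ee_pos: [0.6135, -0.2108, 0.0594]
orientation: [0.234, -0.015, 0.972, 0.005]
ft_force: [0.4, 0.3, 0.2]
gripper_width: 0.0938
grip_force: 0.0
```

```bash
python3 - <<'E'
from h import *
p,r=pose(); print(p,r.as_matrix().round(3).tolist(),state()["qpos"].round(2))
c=(.637,-.210); az=181.9; Q=graspR(az); P=graspP(c,az); print(Q.as_matrix().round(3).tolist())
plan([(P-Q.apply([0,0,.02]),Q),(P,Q)],vmax=.03)
E
```

```text
[ 0.61353667 -0.21082349  0.0593874 ] [[-0.89, -0.032, 0.455], [-0.028, 0.999, 0.017], [-0.455, 0.002, -0.89]] [ 1.16  0.72 -1.    2.01  1.1   0.44  1.07]
[[-0.891, -0.033, 0.454], [-0.03, 0.999, 0.015], [-0.454, -0.0, -0.891]]
[[[0.004, 0.0, 0.247], [0.0, 0.0, 0.0]], [[0.009, 0.0, 0.495], [0.001, 0.001, -0.001]]]
   -> [ 0.6309 -0.2102  0.0238] [ 0.45  0.01 -0.89]
[[[-0.001, 0.0, 0.25], [0.0, 0.0, 0.0]]]
   -> [ 0.64   -0.2099  0.006 ] [ 0.45  0.01 -0.89]
```

Now I have the exact pose. I descend, grip and lift.

>>> drive_tool --deltas '[[[0.004,0,0.247],[0,0,0]],[[0.009,0,0.495],[0.001,0.001,-0.001]],[[0.009,0,0.62],[0.001,0.001,-0.001]],[[0.009,0,0.745],[0.001,0.001,-0.001]],[[0.009,0,0.745],[0.001,0.001,-0.001]]]'

```text
time: 23.3
ee_pos: [0.6386, -0.2109, 0.0054]
orientation: [0.232, -0.016, 0.972, 0.003]
ft_force: [-0.8, -0.0, 1.1]
gripper_width: 0.0942
grip_force: 0.0
```

>>> drive_tool --deltas '[[[0,0,0],[0,0,0]],[[0,0,0],[0,0,0]],[[0,0,0],[0,0,0]],[[0,0,0],[0,0,0]],[[0,0,0],[0,0,0]]]' --fingers -1 --force 22

```text
time: 23.92
ee_pos: [0.6386, -0.2112, 0.0056]
orientation: [0.233, -0.016, 0.972, 0.003]
ft_force: [-1.5, 0.1, 2.0]
gripper_width: 0.0557
grip_force: 22.0
```

>>> drive_tool --deltas '[[[-0.06,0,-0.11],[0,0,0]],[[-0.227,0,-0.446],[0,0,0]],[[-0.454,0,-0.891],[0,0,0]],[[-0.454,0,-0.891],[0,0,0]]]'

```text
time: 24.42
ee_pos: [0.6399, -0.2114, 0.0886]
orientation: [0.234, -0.016, 0.972, 0.002]
ft_force: [0.2, -1.2, -2.1]
gripper_width: 0.0554
grip_force: 22.0
```

```bash
cat > verify.py <<'E'
# compare the detected plaque mask with the model held in the tool, in the scene view (IoU and centroid offset)
from h import *
def model(p,r):
    u=r.apply([np.cos(TH),0,-np.sin(TH)]); y=r.apply([0,1,0]); n=np.cross(u,y); c=p+r.apply(CT)
    return c,u,[c+u*i+y*j+n*k for i in(-.048,.048) for j in(-.028,.028) for k in(-.006,.006)]
def verify(t,names=("scene",)):
    p,r=pose(); c,u,V=model(p,r); s=state(); print("tcp",p.round(4),"z",r.as_matrix()[:,2].round(3),"centre",c.round(4),"u",u.round(3),"w",round(s["gripper_width"],4),"q",s["qpos"].round(2))
    for n in names:
        a,K,W=cam(n); H=cv2.convexHull(np.int32([np.round(proj(K,W,v)) for v in V])); M=np.zeros((384,512),np.uint8); cv2.fillConvexPoly(M,H,1)
        for m in vision.masks_of(a,t)[:2]:
            px=m["pixels"]; print(n,round(m["confidence"],2),m["rect"],"model",cv2.boundingRect(H),"IoU",round((px&(M>0)).sum()/(px|(M>0)).sum(),2))
E
python3 - <<'E'
from verify import *
verify("plaque_green")
Q=placeR(); P,_=placeP(3,lift=.085); print("z",Q.as_matrix()[:,2].round(3))
plan([((.60,.03,.20),Q),((P[0],P[1],.20),Q)],vmax=.04)
E
```

```text
tcp [ 0.6399 -0.2114  0.0886] z [ 0.455  0.012 -0.89 ] centre [ 0.6369 -0.2115  0.0886] u [-0.999 -0.033 -0.001] w 0.0554 q [ 1.15  0.73 -1.06  1.94  1.02  0.51  1.14]
scene 0.58 [152.5, 169.5, 34.8, 32.6] model (150, 168, 45, 36) IoU 0.81
scene 0.55 [311.1, 195.0, 114.7, 56.6] model (150, 168, 45, 36) IoU 0.0
z [ 0.076  0.554 -0.829]
[[[-0.024, 0.233, -0.112], [-0.004, 0.028, 0.066]], [[-0.048, 0.466, -0.224], [-0.008, 0.057, 0.132]], [[-0.071, 0.699, -0.336], [-0.013, 0.085, 0.198]], [[-0.095, 0.931, -0.448], [-0.017, 0.114, 0.265]]]
[[[0.127, 0.207, -0.092], [-0.004, 0.028, 0.066]], [[0.255, 0.414, -0.183], [-0.008, 0.056, 0.132]], [[0.382, 0.621, -0.274], [-0.012, 0.085, 0.198]], [[0.509, 0.828, -0.365], [-0.017, 0.113, 0.264]]]
[[[0.233, 0.107, -0.042], [-0.004, 0.029, 0.066]], [[0.466, 0.214, -0.083], [-0.008, 0.057, 0.133]], [[0.699, 0.32, -0.125], [-0.012, 0.085, 0.199]], [[0.932, 0.427, -0.166], [-0.016, 0.114, 0.265]]]
[[[0.256, -0.033, 0.019], [-0.005, 0.028, 0.066]]]
   -> [0.6  0.03 0.2 ] [ 0.08  0.55 -0.83]
[[[0.352, -0.073, 0.237], [0.0, 0.0, 0.0]], [[0.704, -0.146, 0.474], [0.0, 0.0, 0.0]]]
[[[0.351, -0.073, 0.237], [0.0, 0.0, 0.0]], [[0.703, -0.146, 0.474], [0.0, 0.0, 0.0]]]
[[[0.352, -0.073, 0.237], [0.0, 0.0, 0.0]], [[0.704, -0.146, 0.474], [0.0, 0.0, 0.0]]]
[[[0.352, -0.072, 0.237], [0.0, 0.0, 0.0]]]
   -> [0.5919 0.2709 0.2   ] [ 0.08  0.55 -0.83]
```

>>> drive_tool --deltas '[[[-0.024,0.233,-0.112],[-0.004,0.028,0.066]],[[-0.048,0.466,-0.224],[-0.008,0.057,0.132]],[[-0.071,0.699,-0.336],[-0.013,0.085,0.198]],[[-0.095,0.931,-0.448],[-0.017,0.114,0.265]]]'

```text
time: 25.02
ee_pos: [0.6263, -0.1358, 0.1201]
orientation: [0.105, 0.248, 0.96, 0.082]
ft_force: [-0.1, -0.0, -1.7]
gripper_width: 0.0557
grip_force: 22.0
```

>>> drive_tool --deltas '[[[0.127,0.207,-0.092],[-0.004,0.028,0.066]],[[0.255,0.414,-0.183],[-0.008,0.056,0.132]],[[0.382,0.621,-0.274],[-0.012,0.085,0.198]],[[0.509,0.828,-0.365],[-0.017,0.113,0.264]]]'

```text
time: 25.52
ee_pos: [0.6146, -0.0616, 0.1553]
orientation: [-0.03, 0.487, 0.86, 0.152]
ft_force: [0.0, 0.3, -1.6]
gripper_width: 0.0558
grip_force: 22.0
```

>>> drive_tool --deltas '[[[0.233,0.107,-0.042],[-0.004,0.029,0.066]],[[0.466,0.214,-0.083],[-0.008,0.057,0.133]],[[0.699,0.32,-0.125],[-0.012,0.085,0.199]],[[0.932,0.427,-0.166],[-0.016,0.114,0.265]]]'

```text
time: 26.02
ee_pos: [0.6027, 0.0125, 0.1904]
orientation: [-0.163, 0.682, 0.682, 0.208]
ft_force: [-0.7, 0.8, -0.8]
gripper_width: 0.056
grip_force: 22.0
```

>>> drive_tool --deltas '[[[0.256,-0.033,0.019],[-0.005,0.028,0.066]],[[0.256,-0.033,0.019],[-0.005,0.028,0.066]]]'

```text
time: 26.28
ee_pos: [0.5995, 0.0304, 0.1991]
orientation: [-0.192, 0.721, 0.629, 0.22]
ft_force: [-0.4, -0.6, -2.2]
gripper_width: 0.0556
grip_force: 22.0
```

```bash
python3 - <<'E'
from verify import *
verify("plaque_green")
Q=placeR(); P,_=placeP(3,lift=.085)
plan([((P[0],P[1],.20),Q),(P,Q)],vmax=.04)
E
```

```text
tcp [0.5995 0.0304 0.1991] z [ 0.075  0.553 -0.83 ] centre [0.5997 0.0318 0.2018] u [0.066 0.481 0.874] w 0.0556 q [ 0.96  0.67 -1.07  1.73 -0.01  0.98 -0.1 ]
scene 0.69 [269.6, 120.5, 37.8, 50.6] model (269, 121, 41, 52) IoU 0.68
[[[0.353, -0.072, 0.236], [0.0, 0.0, 0.0]], [[0.707, -0.143, 0.471], [0.0, 0.0, 0.0]]]
[[[0.353, -0.072, 0.236], [0.0, 0.0, 0.001]], [[0.707, -0.144, 0.472], [0.0, 0.001, 0.001]]]
[[[0.353, -0.072, 0.236], [0.0, 0.0, 0.0]], [[0.706, -0.144, 0.473], [0.0, 0.0, 0.0]]]
[[[0.352, -0.073, 0.236], [0.0, 0.0, 0.001]]]
   -> [0.5919 0.2708 0.2   ] [ 0.08  0.55 -0.83]
[[[-0.194, 0.0, 0.287], [0.0, 0.0, 0.0]], [[-0.387, 0.001, 0.574], [0.0, 0.0, 0.0]]]
   -> [0.5919 0.2708 0.1446] [ 0.08  0.55 -0.83]
```

>>> drive_tool --deltas '[[[0.353,-0.072,0.236],[0,0,0]],[[0.707,-0.143,0.471],[0,0,0]]]'

```text
time: 26.62
ee_pos: [0.5982, 0.0993, 0.2]
orientation: [-0.191, 0.72, 0.63, 0.22]
ft_force: [0.2, 0.3, -0.8]
gripper_width: 0.0554
grip_force: 22.0
```

>>> drive_tool --deltas '[[[0.353,-0.072,0.236],[0,0,0]],[[0.707,-0.144,0.472],[0,0,0.001]]]'

```text
time: 26.88
ee_pos: [0.596, 0.1687, 0.2003]
orientation: [-0.191, 0.721, 0.629, 0.22]
ft_force: [-0.1, 0.1, -0.7]
gripper_width: 0.0557
grip_force: 22.0
```

>>> drive_tool --deltas '[[[0.353,-0.072,0.236],[0,0,0]],[[0.706,-0.144,0.473],[0,0,0]]]'

```text
time: 27.12
ee_pos: [0.5939, 0.2377, 0.2005]
orientation: [-0.191, 0.721, 0.629, 0.22]
ft_force: [1.0, 0.6, -1.2]
gripper_width: 0.0556
grip_force: 22.0
```

>>> drive_tool --deltas '[[[0.352,-0.073,0.236],[0,0,0]],[[0.352,-0.073,0.236],[0,0,0]]]'

```text
time: 27.38
ee_pos: [0.5916, 0.274, 0.2011]
orientation: [-0.192, 0.719, 0.631, 0.22]
ft_force: [0.3, -0.1, -0.5]
gripper_width: 0.0555
grip_force: 22.0
```

>>> drive_tool --deltas '[[[-0.194,0,0.287],[0,0,0]],[[-0.387,0,0.574],[0,0,0]],[[-0.387,0,0.574],[0,0,0]],[[-0.387,0,0.574],[0,0,0]]]'

```text
time: 27.88
ee_pos: [0.5932, 0.2712, 0.1466]
orientation: [-0.192, 0.721, 0.628, 0.221]
ft_force: [-0.0, 0.7, -0.7]
gripper_width: 0.0555
grip_force: 22.0
```

```bash
python3 - <<'E'
from verify import *
verify("plaque_green",("scene","top"))
Q=placeR(); A,_=placeP(3,lift=.02); B,_=placeP(3,lift=.004)
plan([(A,Q),(B,Q)],vmax=.016)
rects("top",["plaque_yellow"])
E
```

```text
tcp [0.5932 0.2712 0.1466] z [ 0.077  0.554 -0.829] centre [0.5934 0.2727 0.1493] u [0.066 0.48  0.875] w 0.0555 q [ 0.52  0.68 -0.98  1.82  0.02  0.64 -0.42]
scene 0.84 [396.1, 165.3, 44.5, 48.1] model (393, 163, 47, 51) IoU 0.72
scene 0.58 [251.7, 165.2, 21.7, 29.2] model (393, 163, 47, 51) IoU 0.0
top 0.84 [100.6, 175.7, 23.0, 24.3] model (99, 172, 42, 33) IoU 0.44
[[[-0.149, -0.003, 0.077], [0.0, 0.0, 0.0]], [[-0.298, -0.005, 0.154], [0.0, 0.0, 0.0]], [[-0.447, -0.008, 0.231], [0.001, 0.0, 0.0]], [[-0.596, -0.011, 0.308], [0.001, 0.0, 0.0]], [[-0.744, -0.014, 0.385], [0.001, 0.0, 0.0]]]
   -> [0.5876 0.2397 0.0877] [ 0.08  0.55 -0.83]
[[[-0.089, 0.0, 0.045], [0.0, 0.0, 0.0]], [[-0.179, 0.001, 0.09], [0.0, 0.0, 0.0]]]
   -> [0.5866 0.2319 0.0737] [ 0.08  0.55 -0.83]
```

>>> drive_tool --deltas '[[[-0.149,-0.003,0.077],[0,0,0]],[[-0.298,-0.005,0.154],[0,0,0]],[[-0.447,-0.008,0.231],[0.001,0,0]],[[-0.596,-0.011,0.308],[0.001,0,0]],[[-0.744,-0.014,0.385],[0.001,0,0]]]'

```text
time: 28.8
ee_pos: [0.587, 0.2393, 0.0859]
orientation: [-0.193, 0.721, 0.628, 0.22]
ft_force: [-0.5, 0.4, 0.0]
gripper_width: 0.0557
grip_force: 22.0
```

>>> drive_tool --deltas '[[[-0.05,0,0.025],[0,0,0]],[[-0.1,0,0.05],[0,0,0]],[[-0.14,0,0.07],[0,0,0]],[[-0.14,0,0.07],[0,0,0]],[[-0.14,0,0.07],[0,0,0]]]'

```text
time: 29.42
ee_pos: [0.5863, 0.2338, 0.0762]
orientation: [-0.193, 0.721, 0.628, 0.22]
ft_force: [-0.7, 0.6, -1.6]
gripper_width: 0.0555
grip_force: 22.0
```

```bash
python3 - <<'E'
from verify import *
verify("plaque_green",("scene",)); print(state()["ft_force"])
Q=placeR(); B,c=placeP(3,lift=.0014); print(B,c)
plan([(B,Q)],vmax=.016)
E
```

```text
tcp [0.5863 0.2338 0.0762] z [ 0.075  0.554 -0.829] centre [0.5865 0.2353 0.0788] u [0.068 0.48  0.875] w 0.0555 q [ 0.56  0.77 -0.94  1.87  0.07  0.55 -0.35]
scene 0.81 [366.5, 189.8, 43.3, 42.3] model (367, 188, 43, 47) IoU 0.67
scene 0.52 [281.1, 182.4, 171.9, 114.8] model (367, 188, 43, 47) IoU 0.0
[-0.4545839   0.32288382 -0.3076784 ]
[0.58639911 0.23068638 0.0714446 ] [0.58659665 0.23212845 0.07411507]
[[[-0.065, 0.007, 0.028], [-0.001, 0.0, -0.001]]]
   -> [0.5864 0.2307 0.0714] [ 0.08  0.55 -0.83]
```

>>> drive_tool --deltas '[[[-0.03,0,0.013],[0,0,0]],[[-0.05,0.003,0.022],[0,0,0]],[[-0.05,0.003,0.022],[0,0,0]]]'

```text
time: 29.9
ee_pos: [0.5861, 0.2314, 0.0723]
orientation: [-0.193, 0.721, 0.628, 0.22]
ft_force: [-0.4, -0.6, 0.2]
gripper_width: 0.0557
grip_force: 22.0
```

>>> drive_tool --deltas '[[[-0.011,0,0.006],[0,0,0]],[[-0.011,0,0.006],[0,0,0]]]'

```text
time: 30.15
ee_pos: [0.5862, 0.2315, 0.0719]
orientation: [-0.193, 0.721, 0.628, 0.22]
ft_force: [-1.6, 2.6, 5.9]
gripper_width: 0.0557
grip_force: 22.0
```

Soft contact at 5.9 N. I release, retreat and look for yellow.

>>> drive_tool --deltas '[[[0,0,0],[0,0,0]],[[0,0,0],[0,0,0]],[[0,0,0],[0,0,0]],[[0,0,0],[0,0,0]]]' --fingers 0.5

```text
time: 30.65
ee_pos: [0.5861, 0.2308, 0.0713]
orientation: [-0.193, 0.721, 0.628, 0.22]
ft_force: [-0.1, 0.6, -0.2]
gripper_width: 0.0707
grip_force: 0.0
```

>>> drive_tool --deltas '[[[0,0,-0.1],[0,0,0]],[[0,0,-0.4],[0,0,0]],[[0,0,-0.9],[0,0,0]]]'

```text
time: 31.02
ee_pos: [0.58, 0.1909, 0.1316]
orientation: [-0.193, 0.721, 0.629, 0.219]
ft_force: [-0.0, 0.1, 1.1]
gripper_width: 0.0708
grip_force: 0.0
```

>>> drive_tool --deltas '[[[-0.2,0,-0.45],[0,0,0]],[[-0.4,0,-0.9],[0,0,0]],[[-0.4,0,-0.9],[0,0,0]]]'

```text
time: 31.4
ee_pos: [0.5728, 0.1219, 0.174]
orientation: [-0.191, 0.722, 0.627, 0.22]
ft_force: [0.2, 1.0, 0.9]
gripper_width: 0.0704
grip_force: 0.0
```

```bash
python3 - <<'E'
from h import *
p,r=pose(); print(p,state()["qpos"].round(2))
for n in ["scene","top"]:
    a,K,W=cam(n)
    for t in ["plaque_green","plaque_teal"]:
        c=S1+hz(RY)*({"plaque_green":.1,"plaque_teal":.15}[t]+.024)+up*.045; a2=np.radians(30); u=hz(RY)*np.sin(a2)+up*np.cos(a2); y=np.cross(up,hz(RY)); nn=np.cross(u,y)
        H=cv2.boundingRect(np.int32([np.round(proj(K,W,c+u*i+y*j+nn*k)) for i in(-.048,.048) for j in(-.028,.028) for k in(-.006,.006)]))
        print(n,t,"model",H,[(round(m["confidence"],2),m["rect"]) for m in vision.masks_of(a,t)[:2]])
rects("top",["plaque_yellow"]); rects("scene",["plaque_yellow"])
c=(.462,-.072); az=22.2; Q=graspR(az); P=graspP(c,az); print(P)
plan([(P-Q.apply([0,0,.09]),Q)],vmax=.045)
E
```

```text
[0.57277425 0.12189881 0.17398035] [ 0.87  0.65 -1.09  1.86 -0.02  0.81 -0.21]
scene plaque_green model (366, 191, 43, 46) [(0.68, [367.4, 191.9, 40.6, 41.1])]
scene plaque_teal model (391, 197, 45, 47) [(0.98, [390.5, 196.0, 44.0, 45.7])]
top plaque_green model (127, 181, 37, 30) [(0.94, [129.3, 185.1, 37.6, 25.1]), (0.28, [108.7, 180.2, 27.4, 28.4])]
top plaque_teal model (107, 178, 38, 30) [(0.65, [110.2, 177.6, 22.7, 27.2])]
top plaque_yellow 0.45 [355.8, 212.4, 24.5, 52.3] [ 493.6 -359.5] [ 49.5 147.1] 83.9
scene plaque_yellow 0.67 [245.7, 169.5, 26.3, 26.3] [466.8 -68.1] [110.1  57.1] 22.8
[ 0.45922239 -0.07313352  0.006     ]
[[[-0.259, -0.061, -0.044], [-0.003, -0.046, 0.052]], [[-0.518, -0.122, -0.088], [-0.007, -0.092, 0.104]], [[-0.777, -0.183, -0.132], [-0.01, -0.138, 0.156]]]
[[[-0.266, 0.026, 0.033], [-0.003, -0.046, 0.053]], [[-0.533, 0.053, 0.066], [-0.006, -0.091, 0.105]], [[-0.799, 0.079, 0.099], [-0.01, -0.137, 0.157]]]
[[[-0.224, 0.107, 0.105], [-0.003, -0.046, 0.052]], [[-0.448, 0.214, 0.211], [-0.006, -0.092, 0.104]], [[-0.672, 0.321, 0.317], [-0.01, -0.138, 0.156]], [[-0.896, 0.427, 0.423], [-0.013, -0.184, 0.208]]]
   -> [ 0.497  -0.0577  0.0862] [-0.42 -0.17 -0.89]
```

Both placed plaques match their expected outlines, and yellow has not moved. I go to its hover.

>>> drive_tool --deltas '[[[-0.259,-0.061,-0.044],[-0.003,-0.046,0.052]],[[-0.518,-0.122,-0.088],[-0.007,-0.092,0.104]],[[-0.777,-0.183,-0.132],[-0.01,-0.138,0.156]]]' --fingers 1

```text
time: 32.28
ee_pos: [0.549, 0.0693, 0.147]
orientation: [-0.125, 0.84, 0.52, 0.085]
ft_force: [0.1, 0.7, -0.0]
gripper_width: 0.0934
grip_force: 0.0
```

>>> drive_tool --deltas '[[[-0.266,0.026,0.033],[-0.003,-0.046,0.053]],[[-0.533,0.053,0.066],[-0.006,-0.091,0.105]],[[-0.799,0.079,0.099],[-0.01,-0.137,0.157]]]'

```text
time: 32.65
ee_pos: [0.5267, 0.0147, 0.121]
orientation: [-0.053, 0.919, 0.388, -0.052]
ft_force: [-0.4, 0.8, -0.6]
gripper_width: 0.0941
grip_force: 0.0
```

>>> drive_tool --deltas '[[[-0.224,0.107,0.105],[-0.003,-0.046,0.052]],[[-0.448,0.214,0.211],[-0.006,-0.092,0.104]],[[-0.672,0.321,0.317],[-0.01,-0.138,0.156]],[[-0.896,0.427,0.423],[-0.013,-0.184,0.208]],[[-0.896,0.427,0.423],[-0.013,-0.184,0.208]]]'

```text
time: 33.28
ee_pos: [0.4968, -0.0578, 0.0851]
orientation: [0.045, 0.954, 0.188, -0.23]
ft_force: [0.3, 0.5, -0.4]
gripper_width: 0.0942
grip_force: 0.0
```

```bash
python3 - <<'E'
from h import *
p,r=pose(); print(p,r.as_matrix().round(3).tolist(),state()["qpos"].round(2))
rects("wrist",["plaque_yellow"],"w7.png"); rects("top",["plaque_yellow"]);rects("scene",["plaque_yellow"])
c=(.462,-.072); az=22.2; Q=graspR(az); P=graspP(c,az); print(Q.as_matrix().round(3).tolist())
plan([(P-Q.apply([0,0,.05]),Q)],vmax=.03)
E
```

```text
[ 0.49678395 -0.05783894  0.08505504] [[0.824, 0.378, -0.422], [0.337, -0.926, -0.172], [-0.456, -0.001, -0.89]] [ 0.25  0.65 -0.41  1.68  0.36  1.34 -1.5 ]
wrist plaque_yellow 0.59 [214.6, 136.8, 80.4, 98.3] [463.7 -69.4] [105.  57.] 22.5
top plaque_yellow 0.16 [366.1, 253.4, 13.1, 6.7] [ 444.4 -362.2] [39.2 20.8] 82.1
scene plaque_yellow 0.83 [246.5, 166.0, 26.4, 28.5] [467. -68.] [109.9  57.7] 22.9
[[0.825, 0.378, -0.42], [0.337, -0.926, -0.172], [-0.454, 0.0, -0.891]]
[[[0.001, -0.002, 0.254], [0.0, 0.0, 0.0]], [[0.002, -0.004, 0.509], [0.0, -0.001, 0.0]]]
   -> [ 0.4802 -0.0646  0.0506] [-0.42 -0.17 -0.89]
```

```bash
python3 - <<'E'
from h import *
c=(.460,-.0715); az=22.5; Q=graspR(az); P=graspP(c,az); print(P)
plan([(P-Q.apply([0,0,.02]),Q),(P,Q)],vmax=.03)
E
```

```text
[ 0.45722836 -0.07264805  0.006     ]
[[[-0.006, -0.007, 0.298], [0.0, 0.0, -0.001]], [[-0.011, -0.013, 0.596], [-0.001, -0.001, -0.001]], [[-0.017, -0.02, 0.893], [-0.001, -0.001, -0.002]]]
   -> [ 0.4656 -0.0692  0.0238] [-0.42 -0.17 -0.89]
[[[0.0, 0.0, 0.25], [0.0, 0.0, 0.0]]]
   -> [ 0.4572 -0.0727  0.006 ] [-0.42 -0.17 -0.89]
```

>>> drive_tool --deltas '[[[-0.006,-0.007,0.298],[0,0,-0.001]],[[-0.011,-0.013,0.596],[-0.001,-0.001,-0.001]],[[-0.017,-0.02,0.893],[-0.001,-0.001,-0.002]],[[-0.017,-0.02,0.893],[-0.001,-0.001,-0.002]]]'

```text
time: 34.08
ee_pos: [0.4643, -0.0696, 0.023]
orientation: [0.045, 0.953, 0.189, -0.231]
ft_force: [0.4, 0.1, 0.7]
gripper_width: 0.094
grip_force: 0.0
```

>>> drive_tool --deltas '[[[0,0,0.15],[0,0,0]],[[0,0,0.245],[0,0,0]],[[0,0,0.245],[0,0,0]],[[0,0,0.245],[0,0,0]]]'

```text
time: 34.58
ee_pos: [0.4573, -0.0727, 0.006]
orientation: [0.046, 0.954, 0.189, -0.23]
ft_force: [0.0, 0.8, 0.6]
gripper_width: 0.0937
grip_force: 0.0
```

```bash
python3 - <<'E'
from h import *
p,r=pose(); print(p,r.as_matrix()[:,2].round(3),state()["ft_force"].round(1),state()["qpos"].round(2))
rects("scene",["plaque_yellow"])
E
```

```text
[ 0.45730813 -0.07272437  0.00604558] [-0.421 -0.174 -0.89 ] [0.  0.8 0.6] [ 0.26  0.71 -0.38  1.81  0.42  1.17 -1.54]
scene plaque_yellow 0.89 [248.7, 163.9, 25.0, 29.9] [467.6 -67.7] [107.7  56.8] 22.5
```

>>> drive_tool --deltas '[[[0,0,0],[0,0,0]],[[0,0,0],[0,0,0]],[[0,0,0],[0,0,0]],[[0,0,0],[0,0,0]],[[0,0,0],[0,0,0]]]' --fingers -1 --force 22

```text
time: 35.3
ee_pos: [0.457, -0.0729, 0.0059]
orientation: [0.046, 0.954, 0.189, -0.23]
ft_force: [0.3, -0.0, -0.1]
gripper_width: 0.0556
grip_force: 22.0
```

>>> drive_tool --deltas '[[[-0.06,0,-0.11],[0,0,0]],[[-0.227,0,-0.446],[0,0,0]],[[-0.454,0,-0.891],[0,0,0]],[[-0.454,0,-0.891],[0,0,0]]]'

```text
time: 35.8
ee_pos: [0.4587, -0.0727, 0.0884]
orientation: [0.046, 0.954, 0.189, -0.228]
ft_force: [0.1, -0.0, -2.2]
gripper_width: 0.0557
grip_force: 22.0
```

```bash
python3 - <<'E'
from verify import *
verify("plaque_yellow")
Q=placeR(); P,_=placeP(2,lift=.085); print("z",Q.as_matrix()[:,2].round(3))
plan([((.57,.06,.20),Q),((P[0],P[1],.20),Q)],vmax=.04)
E
```

```text
tcp [ 0.4587 -0.0727  0.0884] z [-0.417 -0.175 -0.892] centre [ 0.4615 -0.0715  0.0884] u [0.924 0.382 0.002] w 0.0557 q [ 0.29  0.59 -0.41  1.79  0.36  1.3  -1.48]
scene 0.93 [251.4, 141.5, 22.5, 27.3] model (245, 140, 29, 28) IoU 0.85
z [ 0.076  0.554 -0.829]
[[[0.108, -0.099, -0.215], [0.003, 0.046, -0.052]], [[0.215, -0.199, -0.43], [0.006, 0.092, -0.104]], [[0.323, -0.298, -0.646], [0.009, 0.138, -0.156]], [[0.43, -0.398, -0.861], [0.013, 0.184, -0.208]]]
[[[0.21, -0.033, -0.15], [0.003, 0.046, -0.052]], [[0.42, -0.067, -0.3], [0.006, 0.092, -0.104]], [[0.63, -0.1, -0.451], [0.009, 0.138, -0.156]], [[0.84, -0.134, -0.601], [0.012, 0.184, -0.208]]]
[[[0.244, 0.066, -0.061], [0.003, 0.046, -0.052]], [[0.489, 0.131, -0.122], [0.006, 0.092, -0.104]]]
   -> [0.57 0.06 0.2 ] [ 0.08  0.55 -0.83]
[[[0.336, -0.017, 0.226], [0.0, 0.0, 0.0]], [[0.671, -0.034, 0.452], [0.0, 0.0, 0.0]]]
[[[0.336, -0.017, 0.226], [0.0, 0.0, 0.0]], [[0.671, -0.034, 0.452], [0.0, 0.0, 0.0]]]
[[[0.336, -0.017, 0.226], [0.0, 0.0, 0.0]]]
   -> [0.5851 0.2213 0.2   ] [ 0.08  0.55 -0.83]
```

>>> drive_tool --deltas '[[[0.108,-0.099,-0.215],[0.003,0.046,-0.052]],[[0.215,-0.199,-0.43],[0.006,0.092,-0.104]],[[0.323,-0.298,-0.646],[0.009,0.138,-0.156]],[[0.43,-0.398,-0.861],[0.013,0.184,-0.208]]]'

```text
time: 36.4
ee_pos: [0.5021, -0.019, 0.1311]
orientation: [-0.055, 0.916, 0.393, -0.051]
ft_force: [-0.2, -0.6, -2.5]
gripper_width: 0.0557
grip_force: 22.0
```

>>> drive_tool --deltas '[[[0.21,-0.033,-0.15],[0.003,0.046,-0.052]],[[0.42,-0.067,-0.3],[0.006,0.092,-0.104]],[[0.63,-0.1,-0.451],[0.009,0.138,-0.156]],[[0.84,-0.134,-0.601],[0.012,0.184,-0.208]]]'

```text
time: 36.9
ee_pos: [0.5472, 0.0339, 0.1767]
orientation: [-0.15, 0.802, 0.562, 0.133]
ft_force: [-0.2, 0.3, -1.9]
gripper_width: 0.0559
grip_force: 22.0
```

>>> drive_tool --deltas '[[[0.244,0.066,-0.061],[0.003,0.046,-0.052]],[[0.489,0.131,-0.122],[0.006,0.092,-0.104]],[[0.489,0.131,-0.122],[0.006,0.092,-0.104]]]'

```text
time: 37.28
ee_pos: [0.5699, 0.0592, 0.1986]
orientation: [-0.193, 0.721, 0.628, 0.22]
ft_force: [0.2, -0.2, -2.9]
gripper_width: 0.0556
grip_force: 22.0
```

>>> drive_tool --deltas '[[[0.336,-0.017,0.226],[0,0,0]],[[0.671,-0.034,0.452],[0,0,0]]]'

```text
time: 37.52
ee_pos: [0.5754, 0.1252, 0.1989]
orientation: [-0.192, 0.722, 0.628, 0.219]
ft_force: [0.3, 0.2, -1.3]
gripper_width: 0.0553
grip_force: 22.0
```

```bash
python3 - <<'E'
from verify import *
verify("plaque_yellow")
Q=placeR(); P,_=placeP(2,lift=.085)
plan([((P[0],P[1],.20),Q),(P,Q)],vmax=.04)
E
```

```text
tcp [0.5754 0.1252 0.1989] z [ 0.075  0.551 -0.831] centre [0.5756 0.1266 0.2016] u [0.069 0.483 0.873] w 0.0553 q [ 0.81  0.56 -1.    1.83 -0.15  0.86 -0.13]
scene 0.56 [325.2, 121.3, 37.8, 54.1] model (320, 122, 43, 52) IoU 0.84
scene 0.54 [157.2, 144.6, 10.7, 14.2] model (320, 122, 43, 52) IoU 0.0
[[[0.325, -0.007, 0.216], [-0.001, 0.0, 0.0]], [[0.649, -0.014, 0.431], [-0.001, 0.001, 0.001]], [[0.974, -0.022, 0.647], [-0.002, 0.001, 0.001]]]
   -> [0.5851 0.2213 0.2   ] [ 0.08  0.55 -0.83]
[[[-0.194, 0.0, 0.287], [0.0, 0.0, 0.0]], [[-0.387, 0.0, 0.575], [0.0, 0.0, 0.0]]]
   -> [0.5851 0.2213 0.1446] [ 0.08  0.55 -0.83]
```

>>> drive_tool --deltas '[[[0.325,-0.007,0.216],[-0.001,0,0]],[[0.649,-0.014,0.431],[-0.001,0.001,0.001]],[[0.974,-0.022,0.647],[-0.002,0.001,0.001]],[[0.974,-0.022,0.647],[-0.002,0.001,0.001]]]'

```text
time: 38.12
ee_pos: [0.5856, 0.2197, 0.2001]
orientation: [-0.191, 0.721, 0.628, 0.221]
ft_force: [-0.4, 0.5, -1.7]
gripper_width: 0.0559
grip_force: 22.0
```

>>> drive_tool --deltas '[[[-0.194,0,0.287],[0,0,0]],[[-0.387,0,0.575],[0,0,0]],[[-0.387,0,0.575],[0,0,0]],[[-0.387,0,0.575],[0,0,0]]]'

```text
time: 38.62
ee_pos: [0.5874, 0.2174, 0.1458]
orientation: [-0.191, 0.722, 0.627, 0.222]
ft_force: [-0.2, -0.4, -1.6]
gripper_width: 0.0554
grip_force: 22.0
```

```bash
python3 - <<'E'
from verify import *
verify("plaque_yellow")
Q=placeR(); A,_=placeP(2,lift=.02); B,_=placeP(2,lift=.005)
plan([(A,Q),(B,Q)],vmax=.016)
E
```

```text
tcp [0.5874 0.2174 0.1458] z [ 0.081  0.554 -0.829] centre [0.5876 0.2188 0.1484] u [0.065 0.48  0.875] w 0.0554 q [ 0.59  0.64 -0.94  1.85 -0.1   0.67 -0.26]
scene 0.97 [368.8, 153.9, 39.9, 52.4] model (364, 157, 45, 51) IoU 0.76
scene 0.41 [309.5, 197.2, 111.8, 58.5] model (364, 157, 45, 51) IoU 0.0
[[[-0.14, -0.008, 0.081], [0.001, 0.0, 0.0]], [[-0.28, -0.016, 0.163], [0.001, 0.0, 0.0]], [[-0.419, -0.023, 0.244], [0.002, 0.0, 0.0]], [[-0.559, -0.031, 0.326], [0.002, 0.0, 0.0]], [[-0.699, -0.039, 0.407], [0.003, 0.0, -0.001]]]
   -> [0.5808 0.1901 0.0877] [ 0.08  0.55 -0.83]
[[[-0.167, 0.0, 0.085], [0.0, 0.0, 0.0]]]
   -> [0.5799 0.1829 0.0746] [ 0.08  0.55 -0.83]
```

>>> drive_tool --deltas '[[[-0.14,-0.008,0.081],[0.001,0,0]],[[-0.28,-0.016,0.163],[0.001,0,0]],[[-0.419,-0.023,0.244],[0.002,0,0]],[[-0.559,-0.031,0.326],[0.002,0,0]],[[-0.699,-0.039,0.407],[0.003,0,-0.001]]]'

```text
time: 39.35
ee_pos: [0.5801, 0.1898, 0.0857]
orientation: [-0.193, 0.72, 0.629, 0.22]
ft_force: [0.1, -0.6, -2.0]
gripper_width: 0.0555
grip_force: 22.0
```

>>> drive_tool --deltas '[[[-0.05,0,0.025],[0,0,0]],[[-0.1,0,0.05],[0,0,0]],[[-0.14,0,0.07],[0,0,0]],[[-0.14,0,0.07],[0,0,0]],[[-0.14,0,0.07],[0,0,0]]]'

```text
time: 39.98
ee_pos: [0.5796, 0.1843, 0.076]
orientation: [-0.193, 0.72, 0.629, 0.22]
ft_force: [-0.8, 0.7, -2.0]
gripper_width: 0.0558
grip_force: 22.0
```

```bash
python3 - <<'E'
from verify import *
verify("plaque_yellow"); print(state()["ft_force"])
Q=placeR(); B,c=placeP(2,lift=.001); print(B,c)
plan([(B,Q)],vmax=.016)
E
```

```text
tcp [0.5796 0.1843 0.076 ] z [ 0.074  0.555 -0.828] centre [0.5798 0.1857 0.0786] u [0.066 0.479 0.875] w 0.0558 q [ 0.62  0.74 -0.89  1.9  -0.05  0.58 -0.18]
scene 0.89 [345.5, 181.3, 37.0, 46.5] model (343, 182, 41, 47) IoU 0.74
[ 0.42674313  0.07018329 -1.93451875]
[0.57958701 0.18095686 0.07109475] [0.57978455 0.18239892 0.07376522]
[[[-0.068, 0.006, 0.027], [-0.001, -0.001, 0.0]]]
   -> [0.5796 0.1809 0.0711] [ 0.08  0.55 -0.83]
```

>>> drive_tool --deltas '[[[-0.025,0,0.013],[0,0,0]],[[-0.045,0,0.022],[0,0,0]],[[-0.045,0,0.022],[0,0,0]]]'

```text
time: 40.45
ee_pos: [0.5791, 0.1821, 0.0721]
orientation: [-0.193, 0.72, 0.629, 0.22]
ft_force: [-0.4, 0.6, -0.8]
gripper_width: 0.0555
grip_force: 22.0
```

>>> drive_tool --deltas '[[[-0.011,0,0.006],[0,0,0]],[[-0.011,0,0.006],[0,0,0]]]'

```text
time: 40.7
ee_pos: [0.5791, 0.1817, 0.0713]
orientation: [-0.193, 0.72, 0.629, 0.22]
ft_force: [-0.0, 0.1, -1.1]
gripper_width: 0.0556
grip_force: 22.0
```

>>> drive_tool --deltas '[[[-0.011,0,0.006],[0,0,0]],[[-0.011,0,0.006],[0,0,0]]]'

```text
time: 40.95
ee_pos: [0.579, 0.1812, 0.0704]
orientation: [-0.193, 0.72, 0.629, 0.22]
ft_force: [0.4, 0.4, -1.6]
gripper_width: 0.0558
grip_force: 22.0
```

>>> drive_tool --deltas '[[[-0.008,0,0.004],[0,0,0]],[[-0.008,0,0.004],[0,0,0]]]'

```text
time: 41.2
ee_pos: [0.579, 0.1809, 0.0698]
orientation: [-0.193, 0.72, 0.629, 0.22]
ft_force: [-0.3, -0.0, -1.4]
gripper_width: 0.0557
grip_force: 22.0
```

>>> drive_tool --deltas '[[[-0.011,0,0.006],[0,0,0]],[[-0.011,0,0.006],[0,0,0]]]'

```text
time: 41.45
ee_pos: [0.5789, 0.1804, 0.0689]
orientation: [-0.193, 0.72, 0.629, 0.22]
ft_force: [1.3, -0.5, -1.9]
gripper_width: 0.0557
grip_force: 22.0
```

>>> drive_tool --deltas '[[[-0.008,0,0.004],[0,0,0]],[[-0.008,0,0.004],[0,0,0]]]'

```text
time: 41.7
ee_pos: [0.579, 0.1803, 0.0685]
orientation: [-0.193, 0.72, 0.629, 0.22]
ft_force: [-0.3, -0.0, 1.0]
gripper_width: 0.0557
grip_force: 22.0
```

>>> drive_tool --deltas '[[[-0.006,0,0.003],[0,0,0]],[[-0.006,0,0.003],[0,0,0]]]'

```text
time: 41.95
ee_pos: [0.579, 0.1804, 0.0683]
orientation: [-0.193, 0.72, 0.629, 0.22]
ft_force: [-2.1, 2.1, 5.4]
gripper_width: 0.0555
grip_force: 22.0
```

```bash
python3 - <<'E'
from verify import *
verify("plaque_yellow",("scene","top")); print(state()["ft_force"])
E
```

```text
tcp [0.579  0.1804 0.0683] z [ 0.074  0.556 -0.828] centre [0.5792 0.1818 0.071 ] u [0.066 0.479 0.876] w 0.0555 q [ 0.62  0.75 -0.89  1.9  -0.04  0.57 -0.17]
scene 0.98 [345.0, 182.6, 35.5, 45.0] model (341, 185, 40, 46) IoU 0.68
top 0.94 [151.5, 183.7, 20.7, 27.9] model (149, 185, 34, 29) IoU 0.69
[-0.39197254  2.1664734   6.14595209]
```

Contact is 6 N on the floor. I release, retreat, check and head to the fader.

>>> drive_tool --deltas '[[[0,0,0],[0,0,0]],[[0,0,0],[0,0,0]],[[0,0,0],[0,0,0]],[[0,0,0],[0,0,0]]]' --fingers 0.5

```text
time: 42.65
ee_pos: [0.5789, 0.1798, 0.0678]
orientation: [-0.193, 0.72, 0.629, 0.22]
ft_force: [-0.0, -0.7, -0.3]
gripper_width: 0.0704
grip_force: 0.0
```

>>> drive_tool --deltas '[[[0,0,-0.1],[0,0,0]],[[0,0,-0.4],[0,0,0]],[[0,0,-0.9],[0,0,0]]]'

```text
time: 43.02
ee_pos: [0.5729, 0.1398, 0.1281]
orientation: [-0.194, 0.72, 0.629, 0.22]
ft_force: [0.1, 0.8, -0.5]
gripper_width: 0.0707
grip_force: 0.0
```

>>> drive_tool --deltas '[[[-0.2,0,-0.45],[0,0,0]],[[-0.4,0,-0.9],[0,0,0]],[[-0.4,0,-0.9],[0,0,0]]]'

```text
time: 43.4
ee_pos: [0.5656, 0.0707, 0.1703]
orientation: [-0.192, 0.721, 0.628, 0.221]
ft_force: [1.2, 0.2, 0.0]
gripper_width: 0.0705
grip_force: 0.0
```

```bash
python3 - <<'E'
from h import *
p,r=pose(); print(p,state()["qpos"].round(2))
d=np.array([.991,-.135,0]); I=[]
for n in ["scene","top"]:
    a,K,W=cam(n)
    for t,s in [("plaque_yellow",.05),("plaque_green",.1),("plaque_teal",.15)]:
        c=S1+hz(RY)*(s+.024)+up*.045; a2=np.radians(30); u=hz(RY)*np.sin(a2)+up*np.cos(a2); y=np.cross(up,hz(RY)); nn=np.cross(u,y)
        H=cv2.boundingRect(np.int32([np.round(proj(K,W,c+u*i+y*j+nn*k)) for i in(-.048,.048) for j in(-.028,.028) for k in(-.006,.006)]))
        print(n,t,"model",H,[(round(m["confidence"],2),m["rect"]) for m in vision.masks_of(a,t)[:1]])
    print(n,"red",[(round(m["confidence"],2),m["rect"]) for m in vision.masks_of(a,"plaque_red")[:1]])
    x0,y0=(285,130) if n=="scene" else (90,120)
    I.append(cv2.resize(a["color"][y0:y0+150,x0:x0+160,::-1],None,fx=2.45,fy=2.45,interpolation=cv2.INTER_CUBIC))
cv2.imwrite("pics/fin.png",np.hstack(I))
F=frame((0,0,-1),d); g=np.array([.4463,-.3515,.03])
plan([((.50,-.10,.20),F),(g+[0,0,.05],F)],vmax=.045)
E
```

```text
[0.56564574 0.07068384 0.17033394] [ 0.91  0.61 -1.01  1.86 -0.11  0.85 -0.05]
scene plaque_yellow model (342, 185, 42, 45) [(0.65, [345.1, 184.6, 38.0, 44.7])]
scene plaque_green model (366, 191, 43, 46) [(0.81, [367.9, 192.9, 40.7, 39.6])]
scene plaque_teal model (391, 197, 45, 47) [(0.62, [307.1, 192.5, 119.9, 64.8])]
scene red []
top plaque_yellow model (148, 184, 34, 30) [(0.85, [150.4, 183.2, 28.4, 30.5])]
top plaque_green model (127, 181, 37, 30) [(0.73, [128.0, 182.3, 23.8, 26.6])]
top plaque_teal model (107, 178, 38, 30) [(0.61, [111.8, 177.0, 17.8, 26.2])]
top red [(0.37, [359.8, 211.0, 22.1, 50.9])]
[[[-0.332, -0.102, -0.318], [0.0, -0.057, 0.0]], [[-0.664, -0.204, -0.635], [0.0, -0.114, 0.0]], [[-0.996, -0.306, -0.953], [-0.001, -0.17, 0.0]]]
[[[-0.421, -0.101, -0.182], [0.0, -0.057, 0.0]], [[-0.843, -0.203, -0.365], [0.0, -0.114, 0.0]]]
   -> [ 0.5 -0.1  0.2] [ 0. -0. -1.]
[[[-0.458, -0.035, 0.214], [0.0, 0.0, 0.0]], [[-0.916, -0.07, 0.429], [0.0, 0.0, 0.0]]]
[[[-0.458, -0.035, 0.214], [0.0, 0.0, 0.0]], [[-0.916, -0.069, 0.428], [0.0, 0.0, 0.0]]]
[[[-0.458, -0.035, 0.215], [0.0, 0.0, 0.0]], [[-0.916, -0.07, 0.429], [0.0, 0.0, 0.0]]]
[[[-0.457, -0.035, 0.215], [0.0, 0.0, 0.0]]]
   -> [ 0.4463 -0.3515  0.08  ] [ 0. -0. -1.]
```

View pics/fin.png

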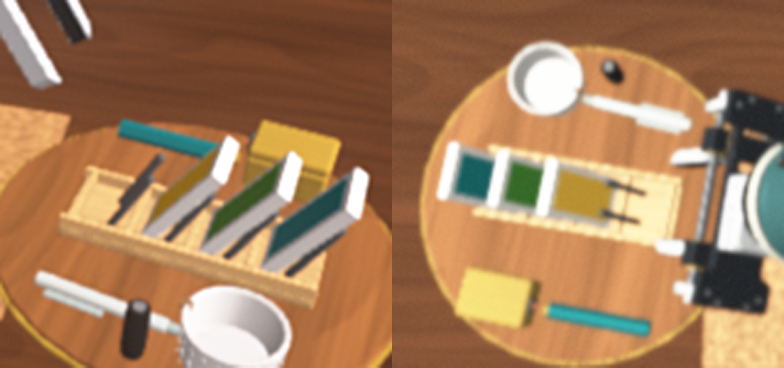

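All three plaques stand leaning in slots 2–4, at scene crop (190,185), (250,200) and (315,220), with the other things in place. Next is the fader.

>>> drive_tool --deltas '[[[-0.332,-0.102,-0.318],[0,-0.057,0]],[[-0.664,-0.204,-0.635],[0,-0.114,0]],[[-0.996,-0.306,-0.953],[0,-0.17,0]]]' --fingers 0.2 --force 8

```text
time: 44.28
ee_pos: [0.5255, -0.0318, 0.1883]
orientation: [-0.077, 0.748, 0.653, 0.088]
ft_force: [0.1, -0.6, -0.8]
gripper_width: 0.0565
grip_force: 0.0
```

>>> drive_tool --deltas '[[[-0.421,-0.101,-0.182],[0,-0.057,0]],[[-0.843,-0.203,-0.365],[0,-0.114,0]]]'

```text
time: 44.52
ee_pos: [0.4998, -0.1014, 0.2009]
orientation: [0.001, 0.753, 0.658, -0.002]
ft_force: [-0.4, 0.2, -0.9]
gripper_width: 0.0562
grip_force: 0.0
```

>>> drive_tool --deltas '[[[-0.458,-0.035,0.1],[0,0,0]],[[-0.916,-0.07,0.2],[0,0,0]]]'

```text
time: 44.78
ee_pos: [0.4846, -0.1728, 0.1843]
orientation: [-0.0, 0.753, 0.659, -0.001]
ft_force: [0.2, -0.7, -0.8]
gripper_width: 0.0564
grip_force: 0.0
```

>>> drive_tool --deltas '[[[-0.458,-0.035,0.1],[0,0,0]],[[-0.916,-0.07,0.2],[0,0,0]]]'

```text
time: 45.02
ee_pos: [0.4691, -0.2451, 0.168]
orientation: [-0.0, 0.753, 0.658, -0.001]
ft_force: [0.4, 0.0, 0.2]
gripper_width: 0.0563
grip_force: 0.0
```

>>> drive_tool --deltas '[[[-0.458,-0.035,0.1],[0,0,0]],[[-0.916,-0.07,0.2],[0,0,0]]]'

```text
time: 45.28
ee_pos: [0.4537, -0.317, 0.152]
orientation: [-0.0, 0.753, 0.658, -0.001]
ft_force: [0.1, 0.3, 0.1]
gripper_width: 0.0568
grip_force: 0.0
```

```bash
python3 - <<'E'
from h import *
p,r=pose(); print(p,state()["qpos"].round(2))
d=np.array([.991,-.135,0]); F=frame((0,0,-1),d)
a,K,W=cam("wrist")
hsv=cv2.cvtColor(a["color"],cv2.COLOR_RGB2HSV); m=cv2.inRange(hsv,(3,170,150),(14,255,255))
k,l,st,ce=cv2.connectedComponentsWithStats(m)
for i in range(1,k):
    if st[i,4]>60: x=ray(K,W,ce[i],.05); print("orange",st[i],x.round(4),x@d)
for m in vision.masks_of(a,"pointer")[:1]:
    q=np.argwhere(m["pixels"])[:,::-1].mean(0); x=ray(K,W,q,.014); print("ptr",m["confidence"],m["rect"],x.round(4),x@d)
g=np.array([.4463,-.3515,.03]); plan([(g+[0,0,.05],F),(g,F)],vmax=.045)
E
```

```text
[ 0.45368418 -0.31697247  0.15201595] [ 1.1   0.43 -0.69  1.83  0.32  1.    0.15]
ptr 0.72 [326.9, 179.0, 11.3, 16.2] [ 0.523  -0.3311  0.014 ] 0.5629526827395095
[[[-0.204, -0.008, 0.444], [-0.001, 0.0, -0.001]], [[-0.408, -0.015, 0.889], [-0.001, 0.0, -0.002]]]
   -> [ 0.4463 -0.3515  0.08  ] [-0.  0. -1.]
[[[0.0, 0.0, 0.312], [0.0, 0.0, 0.0]], [[0.0, 0.0, 0.625], [0.0, 0.0, 0.0]]]
   -> [ 0.4463 -0.3515  0.03  ] [-0.  0. -1.]
```

>>> drive_tool --deltas '[[[-0.204,-0.008,0.444],[0,0,-0.001]],[[-0.408,-0.015,0.889],[-0.001,0,-0.002]]]'

```text
time: 45.62
ee_pos: [0.4487, -0.3481, 0.0806]
orientation: [0.001, 0.751, 0.66, 0.0]
ft_force: [0.3, -0.5, 0.1]
gripper_width: 0.0566
grip_force: 0.0
```

>>> drive_tool --deltas '[[[0,0,0.312],[0,0,0]],[[0,0,0.625],[0,0,0]],[[0,0,0.625],[0,0,0]]]'

```text
time: 46.0
ee_pos: [0.4479, -0.3469, 0.03]
orientation: [-0.001, 0.751, 0.66, 0.0]
ft_force: [-0.4, -0.2, 0.6]
gripper_width: 0.0563
grip_force: 0.0
```

>>> drive_tool --deltas '[[[0,0,0],[0,0,0]],[[0,0,0],[0,0,0]],[[0,0,0],[0,0,0]],[[0,0,0],[0,0,0]],[[0,0,0],[0,0,0]]]' --fingers -1

```text
time: 46.62
ee_pos: [0.4483, -0.3484, 0.0315]
orientation: [0.0, 0.752, 0.66, 0.0]
ft_force: [-1.1, 0.2, 6.3]
gripper_width: 0.02
grip_force: 8.0
```

```bash
python3 - <<'E'
from h import *
d=np.array([.991,-.135,0]); p,r=pose(); print(p,p@d,state()["gripper_width"]); print((.5628-p@d)/.08)
E
```

```text
[ 0.44833758 -0.34839587  0.03151608] 0.4913359862212401 0.02000738631120331
0.8933001722344985
```

>>> drive_tool --deltas '[[[0,0.22,0],[0,0,0]],[[0,0.45,0],[0,0,0]],[[0,0.67,0],[0,0,0]],[[0,0.893,0],[0,0,0]],[[0,0.893,0],[0,0,0]]]'

```text
time: 47.25
ee_pos: [0.5202, -0.3586, 0.0314]
orientation: [0.001, 0.752, 0.66, 0.0]
ft_force: [0.8, -5.1, 3.2]
gripper_width: 0.02
grip_force: 8.0
```

```bash
python3 - <<'E'
from h import *
d=np.array([.991,-.135,0]); p,r=pose(); print(p,p@d,state()["ft_force"])
a,K,W=cam("wrist")
for m in vision.masks_of(a,"pointer")[:2]:
    q=np.argwhere(m["pixels"])[:,::-1].mean(0); x=ray(K,W,q,.014); print("ptr",m["confidence"],m["rect"],x.round(4),x@d,"tool",r.inv().apply(x-p).round(4))
m=vision.masks_of(a,"fader_base")[0]; pts=cv2.findNonZero(m["pixels"].astype(np.uint8)).reshape(-1,2)
print(m["rect"],cv2.minAreaRect(np.array([ray(K,W,q,.014)[:2] for q in pts],np.float32)*1000))
E
```

```text
[ 0.5201995  -0.35863863  0.03142917] 0.563933920601734 [ 0.82276043 -5.12846429  3.22943073]
ptr 0.9 [248.6, 165.1, 20.8, 39.3] [ 0.5234 -0.3325  0.014 ] 0.5635548988237961 tool [ 0.0264 -0.0003  0.0174]
[89.3, 193.9, 256.3, 92.3] ((494.21490478515625, -365.4833984375), (59.4744758605957, 150.62596130371094), 81.42459106445312)
```

The fader is level with the pointer to about 0.3 mm. I release it and lift away.

>>> drive_tool --deltas '[[[0,0,0],[0,0,0]],[[0,0,0],[0,0,0]],[[0,0,0],[0,0,0]],[[0,0,0],[0,0,0]]]' --fingers 0.2

```text
time: 47.9
ee_pos: [0.5191, -0.3574, 0.0312]
orientation: [0.0, 0.752, 0.66, 0.0]
ft_force: [-0.0, -0.4, -0.2]
gripper_width: 0.055
grip_force: 0.0
```

>>> drive_tool --deltas '[[[0,0,-0.4],[0,0,0]],[[0,0,-0.9],[0,0,0]]]'

```text
time: 48.15
ee_pos: [0.5186, -0.3571, 0.1035]
orientation: [-0.001, 0.752, 0.66, 0.0]
ft_force: [0.3, -0.2, -0.1]
gripper_width: 0.0564
grip_force: 0.0
```

>>> drive_tool --deltas '[[[0,0,-0.4],[0,0,0]],[[0,0,-0.7],[0,0,0]],[[0,0,-0.7],[0,0,0]],[[0,0,-0.7],[0,0,0]]]'

```text
time: 48.65
ee_pos: [0.5186, -0.3574, 0.1584]
orientation: [-0.0, 0.752, 0.66, -0.0]
ft_force: [0.2, 0.5, -0.4]
gripper_width: 0.0559
grip_force: 0.0
```

```bash
python3 - <<'E'
from h import *
d=np.array([.991,-.135,0]); a,K,W=cam("wrist")
hsv=cv2.cvtColor(a["color"],cv2.COLOR_RGB2HSV); m=cv2.inRange(hsv,(3,150,120),(14,255,255))
k,l,st,ce=cv2.connectedComponentsWithStats(m)
for i in range(1,k):
    if st[i,4]>100: x=ray(K,W,ce[i],.05); print("orange",st[i],x.round(4),x@d)
for m in vision.masks_of(a,"pointer")[:1]:
    q=np.argwhere(m["pixels"])[:,::-1].mean(0); x=ray(K,W,q,.014); print("ptr",m["confidence"],x.round(4),x@d)
a,K,W=cam("scene")
for t in ["plaque_yellow","plaque_green","plaque_teal"]: print(t,[(round(m["confidence"],2),m["rect"]) for m in vision.masks_of(a,t)[:2]])
E
```

```text
orange [247 174  23  37 719] [ 0.5179 -0.3608  0.05  ] 0.5619673064962132
ptr 0.52 [ 0.5236 -0.3318  0.014 ] 0.5637284917611768
plaque_yellow [(0.69, [345.1, 186.5, 35.4, 40.7])]
plaque_green [(0.72, [367.1, 193.1, 41.3, 38.8])]
plaque_teal [(0.8, [391.8, 198.2, 45.6, 42.2])]
```

Fader and pointer agree within about 2 mm, and all three plaques are still standing.

```bash
python3 -c "
from station import close_job; print(close_job())"
```

```text
the job is handed in; nothing more can be done
None
```

I handed the job in with the teal, green and yellow plaques standing in slots 4, 3 and 2 (no red plaque was present), after setting the fader to off first and then to within about 2 mm of the pointer; the hand-in returned no verdict.

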